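# Clear the tactics board: file the player pieces, hang up the wiper

### The arm

A 7-joint arm with a two-finger parallel gripper is mounted at the origin on the work surface. World frame = base frame: x ahead of the robot, y to its left, z up, the work surface at z = 0. Lengths are in m, angles in rad, forces in N, time in s.
With the tool pointing down it reaches from about 0.4 to 0.85 m from the base axis. Payload 4.5 kg.
Tool frame: the origin (TCP) lies midway between the tips of the shut fingers; the grasp point (between the pads) lies 19 mm behind it; z points along the fingers, y is the direction in which the jaws open and shut (so a half turn about z gives the same grasp; the last joint's range is limited). The gripper opens to 88 mm and grips with 3 to 60 N. Pads are 18 mm wide; open, the fingers measure 123 mm over their backs; the gripper's body (75 mm by 187 mm) begins 45 mm behind the grasp point.
Start: joints at [1.376, 0.689, -0.195, 1.565, 0.157, 0.902, -0.215], TCP at [0.142, -0.609, 0.239] pointing down, gripper open.
Joint ranges: [-3.01, 3.01], [-0.46, 2.08], [-1.47, 1.51], [0.13, 2.56], [-1, 4.14], [0.04, 2.09], [-2.66, 2.66]. Speed limits (rad/s): [2.57, 2.57, 3.14, 3.14, 3.14, 3.14, 3.14].

### API

Orientations are given as a unit quaternion [x, y, z, w].
In Python, from plant import r gives the robot as it stands. The module is installed in compiled form; this text tells all that it offers.
- The arm moves only by the shell command python3 -m jog 'ROWS' [FORCE]. ROWS is JSON, a list of rows, each an object with "translation": the shift along the tool's x, y, z in units of 40 mm (1.0 is 40 mm), a list of three; "twist": the turn about the tool's z in units of 6 degrees (1.0 is 6 degrees); "claw": the opening in per cent of the stroke, from 0 (shut) to 100 (fully open). A call has 1 to 20 rows; each row shifts and turns the commanded pose from where the row before left it, along the tool's axes as they then stand; what a row does not reach is not made up. A row lasts 1/12 s, in which the tool goes at most 41.7 mm and 7.16 degrees, less where a joint would pass 70% of its speed; a pose out of reach is approached as far as the arm can. A call is refused whole if a number of a shift passes 1 or a number of a turn 1, either way. A call with a gripper value outside its range is refused whole. The fingers move at their own pace and stop on an object; FORCE is the grip in N (left out, the last holds). Time passes only in rows, so rows that do not move let the fingers close. It gives the time, the measured TCP pose, the force and the opening at its end, in the units of the state.
- r.get_state(): the state, without advancing time (a new reading comes with each control period).
- r.snapshot(name): name is "scene" or "top" or "wrist"; returns a dict with "img" (420x560x3 uint8, red, green, blue), "fx", "fy", "cx", "cy" (pixels), "origin" and "rotation" of the camera in the world; the wrist camera has in their place "T_tool_cam" (4x4, takes a point from camera to tool coordinates, whose origin is the TCP and whose axes are the flange's). Camera axes: x right, y up, looking along -z (the intrinsics and any distortion apply to the point x, -y, -z); pixel columns grow to the right and rows downward; lengths in m; the calibration is good to about 2 mm. A picture is of the moment at which its call begins: read the wrist's pose just before it. There is no depth.
- r.finish_job(): hands the job in, once; it reports no verdict.
Trained networks look in the newest picture that a camera, given by its name, has taken for a name from the list of things; names that differ only in an ending like _2 or _b are one class to them, and where a whole thing is asked for, a point or a joint stands for the part that bears it (a point fixed in the world has none). Each returns a list of dicts, best first, with "confidence" (0 to 1); they miss things now and then, are a little off and sometimes report something else, mostly with a low value. They report only what shows in the picture. A call takes as long as a camera call.
- r.spot_in(label, camera): "rect" ([left, top, right, bottom] in pixels, round what is visible of it).
- r.spot_point(label, camera): "location" ([row, column] in pixels: a listed point, or the origin of a listed thing).
The state is a dict: "clock": time; "q": joint angles; "qd": joint speeds; "joint_torque": joint torques, N m; "tool_pos": TCP position; "eef_rot": TCP orientation; "contact_force": force on the tool from outside, world axes, zero at the start; "moment": the same for the moment, N m; "opening": opening from 0.0 (shut) to 1.0 (fully open).
Only numpy, scipy, OpenCV 4.12 (cv2) and the standard library are available. Lean on these libraries where they do the work, as an engineer would, in place of code of your own. Each camera call takes 0.05 s, during which the arm holds its last target. There are 200 camera calls.

### The job

The team talk is over, so clear the tactics board. First slide every upright player piece across the board, without lifting or tipping it, into the channel, so that all of them stand in single file fully between its two straight rails; then pick up the board wiper by its knob, slacken your grip so that it swings down and hangs vertical, clamp it again, and carry it hanging like that to the hanger and leave it hanging still there, its collar resting on the two prongs. Leave the pen, the stopwatch and the stack of magnets where they lie.

Things in the scene. Friction and masses are not known exactly. Their poses are not given: they have to be found in the camera images.
- piece1_center (a point): An upright turned-wood player piece like a pawn, 62 mm tall, 90 g: round foot 40 mm across and 28 mm high, stem 16 mm across, ball head 22 mm across centred 51 mm above the board. The point is on its axis, 31 mm above its underside; its z axis runs up the piece. All pieces are alike and 2 to 4 of them are there (None: absent).
- piece2_center (a point): An upright turned-wood player piece like a pawn, 62 mm tall, 90 g: round foot 40 mm across and 28 mm high, stem 16 mm across, ball head 22 mm across centred 51 mm above the board. The point is on its axis, 31 mm above its underside; its z axis runs up the piece. All pieces are alike and 2 to 4 of them are there (None: absent).
- piece3_center (a point): An upright turned-wood player piece like a pawn, 62 mm tall, 90 g: round foot 40 mm across and 28 mm high, stem 16 mm across, ball head 22 mm across centred 51 mm above the board. The point is on its axis, 31 mm above its underside; its z axis runs up the piece. All pieces are alike and 2 to 4 of them are there (None: absent).
- piece4_center (a point): An upright turned-wood player piece like a pawn, 62 mm tall, 90 g: round foot 40 mm across and 28 mm high, stem 16 mm across, ball head 22 mm across centred 51 mm above the board. The point is on its axis, 31 mm above its underside; its z axis runs up the piece. All pieces are alike and 2 to 4 of them are there (None: absent).
- channel_stop (a point): Fixed aluminium channel at the left: two straight rails 200 mm long, 22 mm high, 8 mm thick, 46 mm apart inside. The +y end is shut by a stop; the open mouth at the -y end flares for 37 mm more to about 80 mm. Point: at board level on the centre line at the stop's inner face; its y axis runs along the channel to the stop, x across. Room for four pieces in a row.
- channel_mouth (a point): The mouth end of the channel's straight rails: on the centre line at board level, 200 mm before the stop. Axes as channel_stop.
- wiper_knob (a point): Centre of the board wiper's knob: a black disc 28 mm across, its flat faces 16 mm apart along the wiper's y axis (pinch these). The wiper is 204 mm long, 205 to 330 g, and starts lying flat, knob towards the robot, knob centre 14 mm up. Its x axis runs from the felt head to the knob, so it points up when hanging. Clamped firmly it stays level; in a slack grip it swings down.
- wiper_collar (a point): The wiper's collar: a black plate 5 mm thick, 34 mm (wiper's y) by 28 mm, on the 8 mm round steel handle. The point is on the handle's axis at the collar's face on the head's side (its underside when hanging), 50 mm from the knob's centre towards the head. Axes as the knob.
- wiper_center (a point): The wiper's middle, on the handle's axis 95 mm from the knob's centre towards the head. The head, a block 70 mm long, 44 mm wide (y) and 28 mm thick, lies 120 to 190 mm from the knob's centre. Axes as the knob.
- hanger_slot (a point): Fixed stand at the left with two level aluminium prongs (8 mm square) pointing to its -x, roughly to the robot, and a 16 mm slot between. Point: slot's centre line at the prongs' top face, 175 mm up. The slot is shut 32 mm behind it (+x) by the post, and open in front: 32 mm before it the tips flare for 22 mm to a 34 mm mouth. Nothing is higher than the prongs.
- hanger: The hanger stand: foot 90 by 100 by 8 mm, post 18 mm thick. Origin at the board under the slot point, axes as hanger_slot. The wiper's handle enters the slot from the front with the collar above the prongs and is then lowered until the collar rests on them; let go tilted, it rocks on them for up to 8 s before it is still.
- wiper: The whole wiper; origin 14 mm under the handle's axis, 90 mm from the knob's centre towards the head. x axis along the handle to the knob. Gripped by the knob with 50 N or more it stays level; it begins to swing at about 20 to 40 N, hangs vertical by about 5 to 15 N, and drops below about 2 N. Flat-ended, it may also stand on its head if dropped.
- pen: Bystander: a marker pen 135 mm long, 18 mm thick, lying at the right. Origin under its middle.
- stopwatch: Bystander: a black stopwatch, 60 mm across and 14 mm thick, lying beyond the wiper. Origin under its middle.
- magnets: Bystander: a stack of two round board magnets, 36 mm across and 18 mm high, beyond the channel's mouth. Origin under its middle.

How it is judged:
On the way, in this order (a step that is already met when the one before it is completed fails the run):
1. every player piece present stands upright in the channel, fully between the straight rails (x of piece1_center in the frame of channel_stop between -0.02 and 0.02 m and y of piece1_center in the frame of channel_stop between -0.18 and 0 m and height (world z) of each of piece1_center, piece2_center, piece3_center, piece4_center below 0.036 m and angle between each of piece1_center, piece2_center, piece3_center, piece4_center's own z axis and vertical below 0.12 rad and x of piece2_center in the frame of channel_stop between -0.02 and 0.02 m and y of piece2_center in the frame of channel_stop between -0.18 and 0 m and x of piece3_center in the frame of channel_stop between -0.02 and 0.02 m and y of piece3_center in the frame of channel_stop between -0.18 and 0 m and x of piece4_center in the frame of channel_stop between -0.02 and 0.02 m and y of piece4_center in the frame of channel_stop between -0.18 and 0 m), for 0.2 s.
2. the wiper hangs vertical (within 0.25 rad) from the fingers, clamped and clear of the board (angle between wiper_collar's own x axis and vertical below 0.25 rad and contact force between the fingers and wiper above 6 N and height (world z) of wiper_center above 0.11 m and contact force between wiper and hanger below 0.05 N), for 0.3 s.
At the end, for the whole second after the job is handed in: Every piece present stands upright (0.12 rad) between the rails, its centre under 180 mm from the stop and within 20 mm of the centre line; the wiper is let go, at rest and vertical (0.15 rad), its collar on the prongs within 6 mm in height, 9 mm across and 30 mm along the slot (all of step 1 and x of wiper_collar in the frame of hanger_slot between -0.03 and 0.03 m and y of wiper_collar in the frame of hanger_slot between -0.009 and 0.009 m and z of wiper_collar in the frame of hanger_slot between -0.006 and 0.006 m and angle between wiper_collar's own x axis and vertical below 0.15 rad and linear speed of wiper below 0.06 m/s and contact force between the fingers and wiper below 0.05 N); the robot touches nothing.
It fails at once if a player piece is lifted more than 20 mm off the board (height (world z) of any of piece1_center, piece2_center, piece3_center, piece4_center above 0.051 m).
It fails at once if a player piece is knocked over (angle between any of piece1_center, piece2_center, piece3_center, piece4_center's own z axis and vertical above 0.9 rad).
It fails at once if the pen, the stopwatch or the magnets are moved more than 30 mm (distance of any of pen, stopwatch, magnets from where it was at the start of the episode above 0.03 m).
Of piece1, piece2, piece3, piece4 only 2 to 4 are there at a start; the rules pass over those that are not, and their reading is None.
At some moment in a run one of piece1, piece2, piece3, piece4 may be knocked a few centimetres aside while the robot is not near it.
It also fails if it takes over 210 s, if anything falls off the work surface, if the arm or the gripper's body presses on something with over 40 N, if the wrist force passes 120 N, or if a joint passes its speed limit or range.

## Working session

There is one attempt and no reset: what is moved stays moved. The work goes in short steps, Python scripts to look and compute and a shell command to move; the robot and the scene stay as the last step left them, time stands still between calls to the robot, and variables do not carry over. Pictures are saved under pics/ and viewed, about 12 in all and at most 16, crops included, and the job is handed in when it is done.

```bash
mkdir -p pics
cat > h.py <<'E'
import numpy as np,cv2
from scipy.spatial.transform import Rotation as R
from plant import r
def st(p=True):
    s=r.get_state()
    if p: print('t',round(s['clock'],2),'tcp',np.round(s['tool_pos'],4),'eul',np.round(R.from_quat(s['eef_rot']).as_euler('xyz',degrees=True),2),'op',round(float(s['opening']),3),'F',np.round(s['contact_force'],2))
    return s
def snap(n,save=None):
    s=r.get_state(); d=r.snapshot(n)
    if save: cv2.imwrite('pics/'+save+'.png',d['img'][:,:,::-1])
    if 'origin' in d: o=np.array(d['origin']);Rm=np.array(d['rotation'])
    else:
        T=np.eye(4);T[:3,:3]=R.from_quat(s['eef_rot']).as_matrix();T[:3,3]=s['tool_pos']
        T=T@np.array(d['T_tool_cam']);o=T[:3,3];Rm=T[:3,:3]
    if Rm.shape!=(3,3): Rm=R.from_quat(Rm).as_matrix()
    return d,o,Rm
def px2w(c,row,col,z):
    d,o,Rm=c
    v=Rm@np.array([(col-d['cx'])/d['fx'],-(row-d['cy'])/d['fy'],-1.])
    return o+v*(z-o[2])/v[2]
def w2px(c,p):
    d,o,Rm=c
    q=Rm.T@(np.array(p)-o); return [d['cy']+d['fy']*q[1]/q[2]*1.0, d['cx']-d['fx']*q[0]/q[2]]
E
python3 - <<'E'
from h import *
st()
Z=dict(piece1_center=.031,channel_stop=0,channel_mouth=0,wiper_knob=.014,wiper_collar=.014,wiper_center=.014,hanger_slot=.175,hanger=0,pen=0,stopwatch=0,magnets=0)
for n in ['top','scene']:
    c=snap(n,n+'0'); d=c[0]; print(n,[k for k in d], c[1],np.round(c[2],3).tolist(),d['fx'])
    for k,z in Z.items():
        for x in r.spot_point(k,n):
            if x['confidence']>.25: print(n,k,round(x['confidence'],2),np.round(x['location'],1),np.round(px2w(c,*x['location'],z),4)[:2])
E
```

```text
t 0.0 tcp [ 0.1416 -0.6081  0.2379] eul [-1.799e+02  1.000e-02  1.312e+01] op 1.0 F [-0.76  0.42 -0.13]
top ['img', 'fx', 'fy', 'cx', 'cy', 'origin', 'rotation'] [ 0.44123998 -0.0913013   1.34158052] [[0.013, 0.992, -0.128], [-1.0, 0.012, -0.008], [-0.007, 0.129, 0.992]] 404.5848335428904
top piece1_center 0.45 [265.9 293.6] [ 0.4198 -0.1471]
top channel_stop 0.89 [191.9 164.2] [0.6599 0.2886]
top channel_mouth 0.68 [190.8 218.8] [0.6659 0.1048]
top channel_mouth 0.4 [169.7 303.5] [ 0.7417 -0.1796]
top wiper_knob 0.62 [262.4 331.9] [ 0.4325 -0.2721]
top wiper_collar 0.97 [243.8 332.6] [ 0.4927 -0.2747]
top wiper_collar 0.48 [234.6 123.2] [0.5138 0.4128]
top wiper_collar 0.37 [268.  295.2] [ 0.4129 -0.153 ]
top wiper_center 0.85 [235.3 337.1] [ 0.5207 -0.2895]
top hanger_slot 0.95 [235.7 123.2] [0.5019 0.3515]
top hanger_slot 0.51 [171.2 300.4] [ 0.6979 -0.159 ]
top hanger 0.75 [236.2 139. ] [0.51   0.3653]
top pen 0.65 [263.  395.6] [ 0.4332 -0.4826]
top stopwatch 0.5 [169.3 301.4] [ 0.743  -0.1725]
top magnets 0.75 [194.4 163.5] [0.6514 0.2906]
top magnets 0.43 [154.6 274.6] [ 0.792
[... 189 characters left out ...]
76635225
scene piece1_center 0.78 [199.  281.5] [ 0.4203 -0.1566]
scene piece1_center 0.59 [257.1 461.9] [0.3434 0.3364]
scene channel_stop 0.83 [343.5 388.5] [0.6465 0.2932]
scene channel_mouth 0.64 [301.6 308.3] [0.6571 0.0982]
scene wiper_knob 0.82 [193.8 248. ] [ 0.4427 -0.2667]
scene wiper_collar 0.94 [197.1 233. ] [ 0.4815 -0.2927]
scene wiper_center 0.79 [209.1 220. ] [ 0.5457 -0.2853]
scene hanger_slot 0.6 [257.4 462.3] [0.503  0.3514]
scene hanger 0.58 [271.2 194.3] [ 0.7494 -0.1821]
scene pen 0.6 [169.4 199.6] [ 0.4231 -0.4975]
scene stopwatch 0.85 [269.6 199.9] [ 0.7372 -0.1747]
scene stopwatch 0.31 [216.1 253.9] [ 0.4994 -0.197 ]
scene magnets 0.58 [298.3 215. ] [ 0.7791 -0.0818]
```

Run:
```python
import cv2
a=cv2.imread('pics/top0.png')[130:310,90:430]
cv2.imwrite('pics/topc.png',cv2.resize(a,None,fx=2.3,fy=2.3,interpolation=cv2.INTER_CUBIC))
```

```text
(no output)
```

View pics/topc.png

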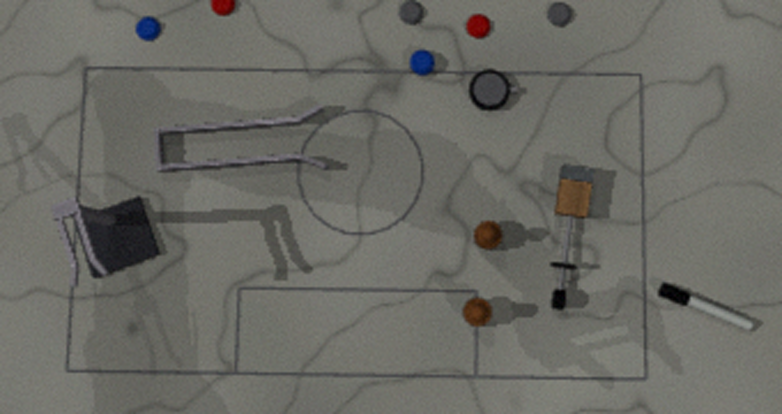

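View pics/scene0.png

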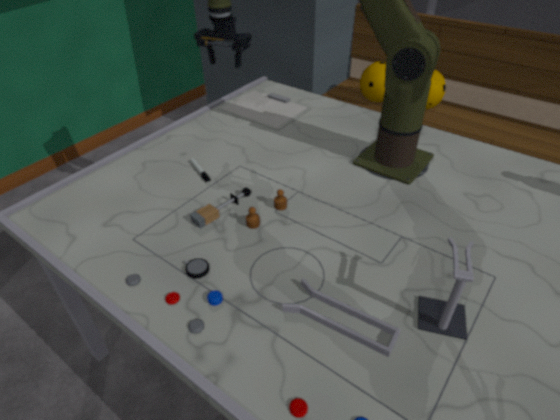

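Top crop: two pieces at (487,234) and (478,311), the channel at upper left, and the hanger at left with prongs pointing at the robot. The wiper is on the right at (565,240) and the stopwatch at (490,90). The scene picture also shows only two pieces, at (281,199) and (253,218). Next I'll go above the pieces.

```bash
python3 -m jog '[{"translation":[0.58,-0.49,0],"twist":0,"claw":100},{"translation":[0.58,-0.49,0],"twist":0,"claw":100},{"translation":[0.58,-0.49,0],"twist":0,"claw":100},{"translation":[0.58,-0.49,0],"twist":0,"claw":100},{"translation":[0.58,-0.49,0],"twist":0,"claw":100},{"translation":[0.58,-0.49,0],"twist":0,"claw":100},{"translation":[0.58,-0.49,0],"twist":0,"claw":100},{"translation":[0.58,-0.49,0],"twist":0,"claw":100},{"translation":[0.58,-0.49,0],"twist":0,"claw":100},{"translation":[0.58,-0.49,0],"twist":0,"claw":100},{"translation":[0.58,-0.49,0],"twist":0,"claw":100},{"translation":[0.58,-0.49,0],"twist":0,"claw":100},{"translation":[0.58,-0.49,0],"twist":0,"claw":100},{"translation":[0.58,-0.49,0],"twist":0,"claw":100},{"translation":[0.58,-0.49,0],"twist":0.44,"claw":100},{"translation":[0.58,-0.49,0],"twist":0.44,"claw":100},{"translation":[0.58,-0.49,0],"twist":0.44,"claw":100},{"translation":[0,0,0],"twist":0.44,"claw":100},{"translation":[0,0,0],"twist":0,"claw":100}]' 10
python3 - <<'E'
from h import *
st()
c=snap('wrist','w1')
Z=dict(piece1_center=.031,wiper_knob=.014,wiper_collar=.014,wiper_center=.014)
for k,z in Z.items():
    for x in r.spot_point(k,'wrist'):
        if x['confidence']>.25: print(k,round(x['confidence'],2),np.round(x['location'],1),np.round(px2w(c,*x['location'],z),4)[:2])
E
```

```text
clock: 2.78
tool_pos: [0.4551, -0.1955, 0.2388]
eef_rot: [1.0, 0.024, 0.001, -0.0]
contact_force: [-0.5, -1.2, -0.7]
opening: 0.999
t 2.78 tcp [ 0.4551 -0.1955  0.2388] eul [-1.7999e+02 -6.0000e-02  2.7400e+00] op 0.999 F [-0.51 -1.23 -0.71]
piece1_center 0.95 [213.8 240.1] [ 0.4176 -0.1601]
wiper_knob 0.72 [193.9 344.3] [ 0.4397 -0.2692]
wiper_collar 0.8 [148.3 362.8] [ 0.4887 -0.283 ]
wiper_center 0.77 [102.5 373.1] [ 0.5339 -0.2877]
```

View pics/w1.png

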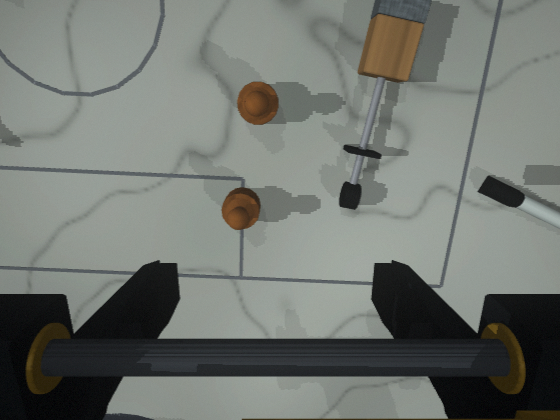

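Wrist view: the two pieces stand at (240,208) and (258,103). The wiper lies with its knob at (350,194), and nothing blocks the way. I'll look at the channel from above before grasping.

```bash
python3 -m jog '[{"translation":[0.3,-0.7,0],"twist":0,"claw":100},{"translation":[0.3,-0.7,0],"twist":0,"claw":100},{"translation":[0.3,-0.7,0],"twist":0,"claw":100},{"translation":[0.3,-0.7,0],"twist":0,"claw":100},{"translation":[0.3,-0.7,0],"twist":0,"claw":100},{"translation":[0.3,-0.7,0],"twist":0,"claw":100},{"translation":[0.3,-0.7,0],"twist":0,"claw":100},{"translation":[0.3,-0.7,0],"twist":0,"claw":100},{"translation":[0.3,-0.7,0],"twist":0,"claw":100},{"translation":[0.3,-0.7,0],"twist":0,"claw":100},{"translation":[0.3,-0.7,0],"twist":0,"claw":100},{"translation":[0.3,-0.7,0],"twist":0,"claw":100},{"translation":[0,0,0],"twist":0,"claw":100},{"translation":[0,0,0],"twist":0,"claw":100}]'
python3 - <<'E'
from h import *
st()
c=snap('wrist','w2')
Z=dict(channel_stop=0,channel_mouth=0,hanger_slot=.175,hanger=0)
for k,z in Z.items():
    for x in r.spot_point(k,'wrist'):
        if x['confidence']>.25: print(k,round(x['confidence'],2),np.round(x['location'],1),np.round(px2w(c,*x['location'],z),4)[:2])
np.savez('w2cam.npz',o=c[1],R=c[2],k=[c[0][q] for q in('fx','fy','cx','cy')])
E
```

```text
clock: 4.2
tool_pos: [0.5825, 0.1458, 0.2384]
eef_rot: [1.0, 0.023, -0.0, -0.0]
contact_force: [0.8, -1.1, -0.2]
opening: 1.003
t 4.2 tcp [0.5825 0.1458 0.2384] eul [-1.7997e+02  1.0000e-02  2.6900e+00] op 1.003 F [ 0.76 -1.12 -0.21]
channel_stop 0.59 [104.5 127.4] [0.6471 0.3015]
hanger 0.79 [234.4  91.4] [0.502  0.3537]
```

View pics/w2.png

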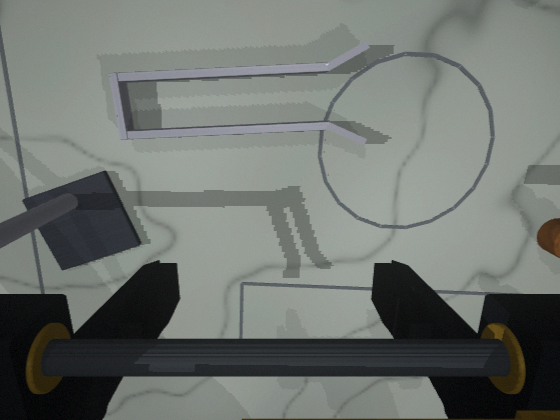

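The picture shows the rails from about col 120 to 327. The upper rail's centre runs from row 77 to row 67, the lower one's from row 135 to row 126. I'll compute the axis, and piece B's position from w1.

Run:
```python
from h import *
k=np.load('w2cam.npz');d=dict(zip(('fx','fy','cx','cy'),k['k']));c=(d,k['o'],k['R'])
# subpixel rail top edges via profile brightness maxima
g=cv2.imread('pics/w2.png').max(axis=2).astype(float)
for x in (150,200,250,300):
    pr=g[55:150,x]; print(x,[int(55+i) for i in np.where(pr>np.median(pr)+18)[0]])
for n,p in dict(UL=(77,118),UR=(67,329),LL=(135,122),LR=(126,325),stopIn=(104,129)).items(): print(n,np.round(px2w(c,*p,.022),4))
# camera for w1 : translate only (same orientation)
o1=k['o']+np.array([.4551-.5825,-.1955-.1458,.2388-.2384]); c1=(d,o1,k['R'])
for n,p,z in (('A',(213.8,240.1),.031),('B',(103,258.5),.031),('B foot',(103,258),.028),('A foot',(205,241),.02),('knob',(194,350),.014)): print(n,np.round(px2w(c1,*p,z),4))
img=cv2.imread('pics/w1.png').astype(int)
m=((img[:,:,2]-img[:,:,0])>50).astype(np.uint8)
n,l,s,ce=cv2.connectedComponentsWithStats(m)
for i in range(1,n):
    if s[i,4]>300: print(s[i],ce[i],np.round(px2w(c1,ce[i][1],ce[i][0],.025),4))
```

```text
150 [55, 56, 57, 58, 59, 60, 61, 62, 63, 64, 65, 66, 67, 68, 69, 70, 71, 72, 73, 74, 75, 76, 77, 78, 131, 132, 133, 134, 135, 136, 137, 139, 140, 141, 142, 143, 144, 145, 146, 147, 148, 149]
200 []
250 [67, 126, 127]
300 [65, 66, 69, 70, 71, 124, 125, 127, 128]
UL [0.6724 0.2998 0.022 ]
UR [0.6906 0.1012 0.022 ]
LL [0.6185 0.3004 0.022 ]
LR [0.6367 0.1002 0.022 ]
stopIn [0.6484 0.2912 0.022 ]
A [ 0.4174 -0.1601  0.031 ]
B [ 0.5279 -0.1755  0.031 ]
B foot [ 0.5279 -0.1748  0.028 ]
A foot [ 0.4237 -0.1599  0.02  ]
knob [ 0.4396 -0.2752  0.014 ]
[ 363   14   60   67 2735] [392.17842779  46.86873857] [ 0.5828 -0.296   0.025 ]
[238  82  38  42 981] [253.64729867 102.32110092] [ 0.5282 -0.1705  0.025 ]
[222 194  35  35 676] [235.38609467 209.26331361] [ 0.4202 -0.1545  0.025 ]
```

```bash
python3 -m jog '[{"translation":[0,0,0],"twist":-0.42,"claw":80},{"translation":[-0.19,0.715,0],"twist":0,"claw":80},{"translation":[-0.19,0.715,0],"twist":0,"claw":80},{"translation":[-0.19,0.715,0],"twist":0,"claw":80},{"translation":[-0.19,0.715,0],"twist":0,"claw":80},{"translation":[-0.19,0.715,0],"twist":0,"claw":80},{"translation":[-0.19,0.715,0],"twist":0,"claw":80},{"translation":[-0.19,0.715,0],"twist":0,"claw":80},{"translation":[-0.19,0.715,0],"twist":0,"claw":80},{"translation":[-0.19,0.715,0],"twist":0,"claw":80},{"translation":[-0.19,0.715,0],"twist":0,"claw":80},{"translation":[-0.19,0.715,0],"twist":0,"claw":80},{"translation":[0,0,0],"twist":0,"claw":80},{"translation":[0,0,0.7],"twist":0,"claw":80},{"translation":[0,0,0.7],"twist":0,"claw":80},{"translation":[0,0,0.7],"twist":0,"claw":80},{"translation":[0,0,0.7],"twist":0,"claw":80},{"translation":[0,0,0.5],"twist":0,"claw":80},{"translation":[0,0,0],"twist":0,"claw":80},{"translation":[0,0,0],"twist":0,"claw":80}]'
python3 - <<'E'
from h import *
st()
c=snap('wrist','w3')
for x in r.spot_point('piece1_center','wrist'):
        print(round(x['confidence'],2),np.round(x['location'],1),np.round(px2w(c,*x['location'],.031),4)[:2])
for x in r.spot_in('piece1_center','wrist'): print(x)
E
```

```text
clock: 6.12
tool_pos: [0.5262, -0.1763, 0.1064]
eef_rot: [0.999, 0.044, -0.001, -0.0]
contact_force: [-0.1, 1.0, -0.6]
opening: 0.802
t 6.12 tcp [ 0.5262 -0.1763  0.1064] eul [-1.7998e+02  1.1000e-01  5.0300e+00] op 0.802 F [-0.12  0.99 -0.62]
{'rect': [217.2, 313.1, 267.2, 393.0], 'confidence': 0.64}
```

View pics/w3.png

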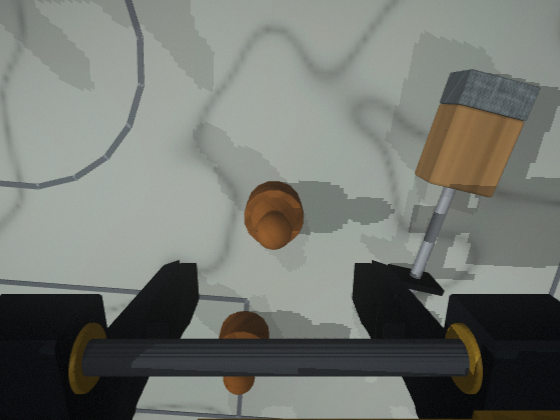

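B's ball head is at (275,231), midway between the fingers at cols 197 and 355.

Run:
```python
from h import *
s=st();c=snap('wrist')
print(px2w(c,231,275,.051),px2w(c,215,274,.028),w2px(c,[.528,-.175,.051]))
```

```text
t 6.27 tcp [ 0.528  -0.1766  0.1084] eul [ 1.7993e+02 -1.6000e-01  5.0400e+00] op 0.8 F [0.9  0.1  0.32]
[ 0.52925487 -0.17560743  0.051     ] [ 0.53199514 -0.17471183  0.028     ] [np.float64(232.85437991322382), np.float64(273.818955890727)]
```

```bash
python3 -m jog '[{"translation":[0.08,0,0.46],"twist":0,"claw":80},{"translation":[0,0,0.46],"twist":0,"claw":80},{"translation":[0,0,0.46],"twist":0,"claw":80},{"translation":[0,0,0.4],"twist":0,"claw":80},{"translation":[0,0,0],"twist":0,"claw":60},{"translation":[0,0,0],"twist":0,"claw":60},{"translation":[0,0,0],"twist":0,"claw":40},{"translation":[0,0,0],"twist":0,"claw":40},{"translation":[0,0,0],"twist":0,"claw":30},{"translation":[0,0,0],"twist":0,"claw":30},{"translation":[0,0,0],"twist":0,"claw":20},{"translation":[0,0,0],"twist":0,"claw":10},{"translation":[0,0,0],"twist":0,"claw":10},{"translation":[0,0,0],"twist":0,"claw":10}]' 8
python3 - <<'E'
from h import *
for i in range(3): st(); c=snap('wrist')
cv2.imwrite('pics/w4.png',c[0]['img'][:,:,::-1])
E
```

```text
clock: 7.48
tool_pos: [0.5304, -0.1756, 0.0358]
eef_rot: [0.999, 0.044, 0.0, -0.0]
contact_force: [-0.5, 0.6, 2.2]
opening: 0.237
t 7.48 tcp [ 0.5304 -0.1756  0.0358] eul [-1.80e+02 -3.00e-02  5.08e+00] op 0.237 F [-0.54  0.62  2.23]
t 7.53 tcp [ 0.5304 -0.1756  0.0357] eul [-1.80e+02 -3.00e-02  5.08e+00] op 0.239 F [-0.42  0.4   3.34]
t 7.58 tcp [ 0.5304 -0.1756  0.0357] eul [-1.80e+02 -3.00e-02  5.08e+00] op 0.238 F [0.33 0.56 4.09]
```

View pics/w4.png

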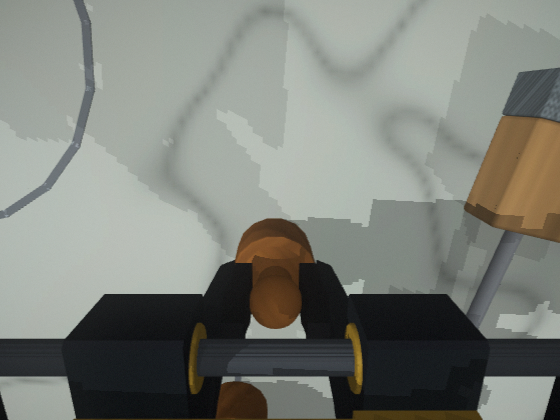

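```bash
python3 -m jog '[{"translation":[0.1,-0.13,0],"twist":0,"claw":10},{"translation":[0.18,-0.23,0],"twist":0,"claw":10},{"translation":[0.28,-0.36,0],"twist":0,"claw":10},{"translation":[0.28,-0.36,0],"twist":0,"claw":10},{"translation":[0.28,-0.36,0],"twist":0,"claw":10},{"translation":[0.28,-0.36,0],"twist":0,"claw":10},{"translation":[0.28,-0.36,0],"twist":0,"claw":10},{"translation":[0.28,-0.36,0],"twist":0,"claw":10},{"translation":[0.28,-0.36,0],"twist":0,"claw":10},{"translation":[0.28,-0.36,0],"twist":0,"claw":10},{"translation":[0.28,-0.36,0],"twist":0,"claw":10},{"translation":[0.28,-0.36,0],"twist":0,"claw":10},{"translation":[0.28,-0.36,0],"twist":0,"claw":10},{"translation":[0.28,-0.36,0],"twist":0,"claw":10},{"translation":[0.2,-0.25,0],"twist":0,"claw":10},{"translation":[0.1,-0.13,0],"twist":0,"claw":10},{"translation":[0,0,0],"twist":0,"claw":10},{"translation":[0,0,0],"twist":0,"claw":10}]'
python3 - <<'E'
from h import *
st(); c=snap('wrist','w5')
a=snap('top','t5')
for x in r.spot_point('channel_mouth','top')[:2]+r.spot_point('channel_stop','top')[:2]: print(x,px2w(a,*x['location'],0))
E
```

```text
clock: 9.13
tool_pos: [0.6694, 0.0407, 0.0355]
eef_rot: [0.999, 0.044, 0.0, -0.0]
contact_force: [-0.1, 1.5, 1.1]
opening: 0.233
t 9.13 tcp [0.6694 0.0407 0.0355] eul [-1.7995e+02 -3.0000e-02  5.1000e+00] op 0.233 F [-0.06  1.54  1.11]
{'location': [194.1, 163.4], 'confidence': 0.84} [0.65238575 0.29097693 0.        ]
```

View pics/w5.png

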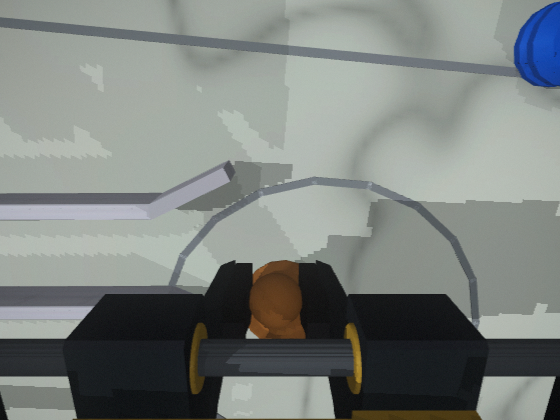

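The rails are level in the view, so yaw matches the channel. The ball is at (275,300), but the foot trails: its edge is now at row 258, up to row 340, where it was at row 218 before. So the piece has leaned forward about the jaw axis. I'll back up a little to straighten it, release, and check.

```bash
python3 -m jog '[{"translation":[-0.1,0,0],"twist":0,"claw":10},{"translation":[-0.1,0,0],"twist":0,"claw":10},{"translation":[-0.1,0,0],"twist":0,"claw":10},{"translation":[-0.1,0,0],"twist":0,"claw":10},{"translation":[0,0,0],"twist":0,"claw":26},{"translation":[0,0,0],"twist":0,"claw":28},{"translation":[0,0,0],"twist":0,"claw":30},{"translation":[0,0,0],"twist":0,"claw":34},{"translation":[0,0,0],"twist":0,"claw":38},{"translation":[0,0,0],"twist":0,"claw":40},{"translation":[0,0,0],"twist":0,"claw":40},{"translation":[0,0,0],"twist":0,"claw":40},{"translation":[0,0,0],"twist":0,"claw":40},{"translation":[0,0,0],"twist":0,"claw":40},{"translation":[0,0,0],"twist":0,"claw":40},{"translation":[0,0,0],"twist":0,"claw":40}]'
python3 - <<'E'
from h import *
st(); c=snap('wrist','w6')
print(w2px(c,np.array(r.get_state()['tool_pos'])*[1,1,0]+[0,0,.051]))
E
```

```text
clock: 10.67
tool_pos: [0.6534, 0.0383, 0.0355]
eef_rot: [0.999, 0.044, 0.0, 0.0]
contact_force: [0.1, -0.2, -2.3]
opening: 0.403
t 10.67 tcp [0.6534 0.0383 0.0355] eul [ 1.7999e+02 -1.0000e-02  5.0700e+00] op 0.403 F [ 0.1  -0.21 -2.35]
[np.float64(295.401770240482), np.float64(277.10254215996537)]
```

View pics/w6.png

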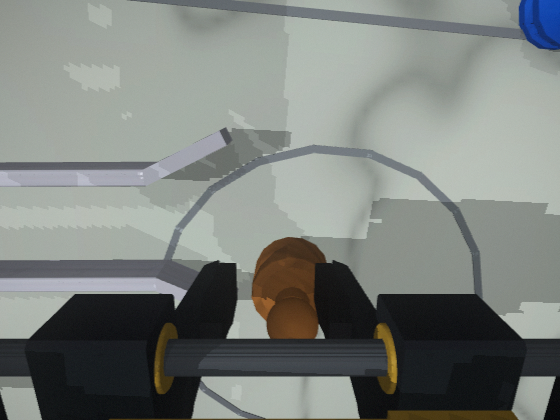

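Released, the piece stands upright again: ball at (292,318), foot edge at row 237, the same gap as before the drag. Gripping the head lets it pivot, so I'll grip the foot low instead. The fingers, in line with the channel, fit between the rails.

```bash
python3 -m jog '[{"translation":[0,0,0],"twist":0,"claw":70},{"translation":[-0.12,0.08,0],"twist":0,"claw":70},{"translation":[-0.12,0.08,0],"twist":0,"claw":70},{"translation":[0,0,0],"twist":0,"claw":70},{"translation":[0,0,0],"twist":0,"claw":70}]'
python3 - <<'E'
from h import *
st(); c=snap('wrist','w7')
m=c[0]['img'].astype(int); m=((m[:,:,0]-m[:,:,2])>50).astype(np.uint8)
n,l,s,ce=cv2.connectedComponentsWithStats(m)
print([s[i].tolist() for i in range(1,n) if s[i,4]>300])
p=np.array(r.get_state()['tool_pos'])
for z in(.028,.051): print(w2px(c,[p[0],p[1],z]))
for x in r.spot_point('piece1_center','wrist'): print(x,px2w(c,*x['location'],.031))
E
```

```text
clock: 11.13
tool_pos: [0.6439, 0.0304, 0.0355]
eef_rot: [0.999, 0.044, -0.0, 0.0]
contact_force: [0.9, 0.2, 0.5]
opening: 0.7
t 11.13 tcp [0.6439 0.0304 0.0355] eul [1.7997e+02 4.0000e-02 5.0200e+00] op 0.7 F [0.93 0.17 0.53]
[[239, 223, 81, 79, 3172], [257, 281, 48, 49, 1718], [430, 323, 31, 71, 846]]
[np.float64(269.1906493272423), np.float64(275.91002139701556)]
[np.float64(294.3757044384943), np.float64(276.0371086296717)]
```

View pics/w7.png

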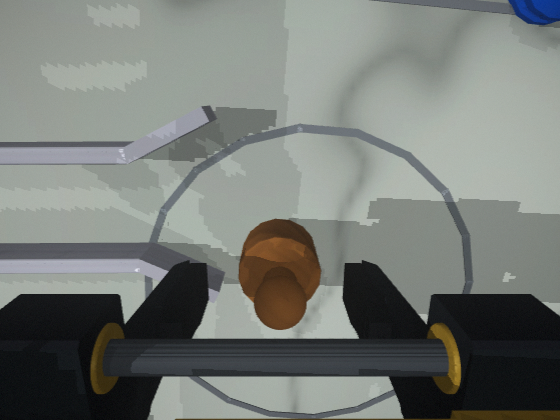

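The piece is upright and centred between the fingers, ball at (280,303). The left finger is close to the flare at (215,290), so I'll first grip only the top of the foot, above rail height, slide it to the centre line, then regrip lower.

```bash
python3 -m jog '[{"translation":[0,0.03,0.15],"twist":0,"claw":65},{"translation":[0,0,0.15],"twist":0,"claw":60},{"translation":[0,0,0],"twist":0,"claw":55},{"translation":[0,0,0],"twist":0,"claw":50},{"translation":[0,0,0],"twist":0,"claw":40},{"translation":[0,0,0],"twist":0,"claw":40},{"translation":[0,0,0],"twist":0,"claw":40},{"translation":[0.06,0,0],"twist":0,"claw":40},{"translation":[0.1,0,0],"twist":0,"claw":40},{"translation":[0.1,0,0],"twist":0,"claw":40},{"translation":[0.1,0,0],"twist":0,"claw":40},{"translation":[0.1,0,0],"twist":0,"claw":40},{"translation":[0.1,0,0],"twist":0,"claw":40},{"translation":[0.1,0,0],"twist":0,"claw":40},{"translation":[0,0,0],"twist":0,"claw":40},{"translation":[0,0,0],"twist":0,"claw":40}]' 12
python3 - <<'E'
from h import *
st(); c=snap('wrist','w8')
E
```

```text
clock: 12.57
tool_pos: [0.6709, 0.0323, 0.0235]
eef_rot: [0.999, 0.044, 0.0, 0.0]
contact_force: [-0.6, -0.2, -0.4]
opening: 0.447
t 12.57 tcp [0.6709 0.0323 0.0235] eul [180.    -0.     5.07] op 0.447 F [-0.57 -0.16 -0.35]
```

View pics/w8.png

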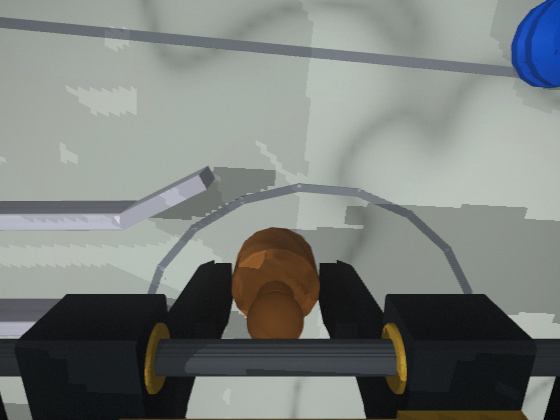

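```bash
python3 -m jog '[{"translation":[0,0,0],"twist":0,"claw":54},{"translation":[0,0,0.17],"twist":0,"claw":54},{"translation":[0,0,0.17],"twist":0,"claw":54},{"translation":[0,0,0],"twist":0,"claw":40},{"translation":[0,0,0],"twist":0,"claw":40},{"translation":[0,0,0],"twist":0,"claw":40},{"translation":[-0.01,-0.1,0],"twist":0,"claw":40},{"translation":[-0.01,-0.2,0],"twist":0,"claw":40},{"translation":[0,-0.25,0],"twist":0,"claw":40},{"translation":[0,-0.25,0],"twist":0,"claw":40},{"translation":[0,-0.25,0],"twist":0,"claw":40},{"translation":[0,-0.25,0],"twist":0,"claw":40},{"translation":[0,-0.25,0],"twist":0,"claw":40},{"translation":[0,-0.25,0],"twist":0,"claw":40},{"translation":[0,-0.25,0],"twist":0,"claw":40},{"translation":[0,-0.25,0],"twist":0,"claw":40},{"translation":[0,-0.25,0],"twist":0,"claw":40},{"translation":[0,-0.2,0],"twist":0,"claw":40},{"translation":[0,0,0],"twist":0,"claw":40}]'
python3 - <<'E'
from h import *
st(); c=snap('wrist','w9'); st()
E
```

```text
clock: 14.2
tool_pos: [0.6598, 0.1453, 0.0099]
eef_rot: [0.999, 0.046, 0.0, -0.001]
contact_force: [-0.4, 0.2, 0.1]
opening: 0.446
t 14.2 tcp [0.6598 0.1453 0.0099] eul [-1.7987e+02 -1.0000e-02  5.2400e+00] op 0.446 F [-0.42  0.18  0.11]
t 14.25 tcp [0.66   0.1434 0.0099] eul [-179.95    0.      5.18] op 0.452 F [ 0.59 -0.6  -1.9 ]
```

View pics/w9.png

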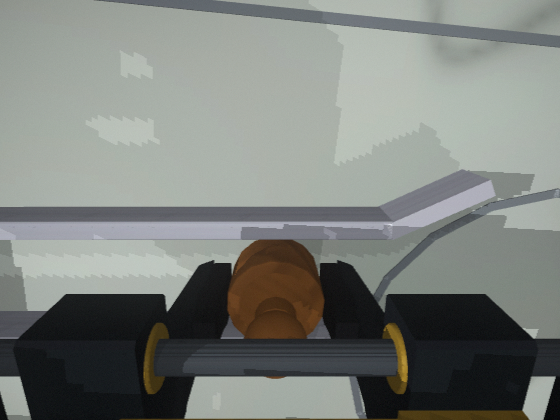

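The piece is upright inside the straight rails, foot at (275,285), with no side force. I'll push on, release, and lift.

```bash
python3 -m jog '[{"translation":[0,-0.15,0],"twist":0,"claw":40},{"translation":[0,-0.25,0],"twist":0,"claw":40},{"translation":[0,-0.25,0],"twist":0,"claw":40},{"translation":[0,-0.25,0],"twist":0,"claw":40},{"translation":[0,-0.25,0],"twist":0,"claw":40},{"translation":[0,-0.25,0],"twist":0,"claw":40},{"translation":[0,-0.25,0],"twist":0,"claw":40},{"translation":[0,-0.25,0],"twist":0,"claw":40},{"translation":[0,-0.25,0],"twist":0,"claw":40},{"translation":[0,-0.25,0],"twist":0,"claw":40},{"translation":[0,-0.15,0],"twist":0,"claw":40},{"translation":[0,0,0],"twist":0,"claw":40}]'
python3 -c "
from h import *
st()"
python3 -m jog '[{"translation":[0,0,0],"twist":0,"claw":48},{"translation":[0,0,0],"twist":0,"claw":53},{"translation":[0,0,0],"twist":0,"claw":53},{"translation":[0,0,-0.2],"twist":0,"claw":53},{"translation":[0,0,-0.3],"twist":0,"claw":53},{"translation":[0,0,-0.5],"twist":0,"claw":53},{"translation":[0,0,-0.8],"twist":0,"claw":53},{"translation":[0,0,-0.8],"twist":0,"claw":53},{"translation":[0,0,-0.8],"twist":0,"claw":53},{"translation":[0,0,-0.6],"twist":0,"claw":80},{"translation":[0,0,0],"twist":0,"claw":80},{"translation":[0,0,0],"twist":0,"claw":80}]'
python3 - <<'E'
from h import *
st(); c=snap('wrist','w10'); st()
for k in('piece1_center','channel_stop','channel_mouth'):
  for x in r.spot_point(k,'wrist')[:2]: print(k,x['confidence'],x['location'],px2w(c,*x['location'],.031 if k[0]=='p' else 0))
c=snap('top','t10')
for x in r.spot_point('piece1_center','top')+r.spot_in('piece1_center','top'): print(x)
E
```

```text
clock: 15.25
tool_pos: [0.6507, 0.2462, 0.0099]
eef_rot: [0.999, 0.045, 0.0, -0.001]
contact_force: [-0.4, 0.5, -0.8]
opening: 0.45
t 15.25 tcp [0.6507 0.2462 0.0099] eul [-1.799e+02 -1.000e-02  5.210e+00] op 0.45 F [-0.45  0.51 -0.77]
clock: 16.25
tool_pos: [0.6527, 0.2434, 0.1731]
eef_rot: [0.999, 0.044, 0.002, -0.001]
contact_force: [-0.4, 0.6, -1.0]
opening: 0.734
t 16.25 tcp [0.6527 0.2434 0.1731] eul [-179.93   -0.28    5.04] op 0.734 F [-0.41  0.58 -0.96]
t 16.3 tcp [0.6514 0.2431 0.1711] eul [-1.7998e+02 -7.0000e-02  5.0500e+00] op 0.778 F [-0.41  0.47  0.52]
channel_stop 0.65 [190.5, 214.3] [0.64601317 0.29985536 0.        ]
{'location': [264.8, 295.7], 'confidence': 0.62}
{'rect': [168.6, 187.9, 182.5, 200.0], 'confidence': 0.46}
```

View pics/w10.png

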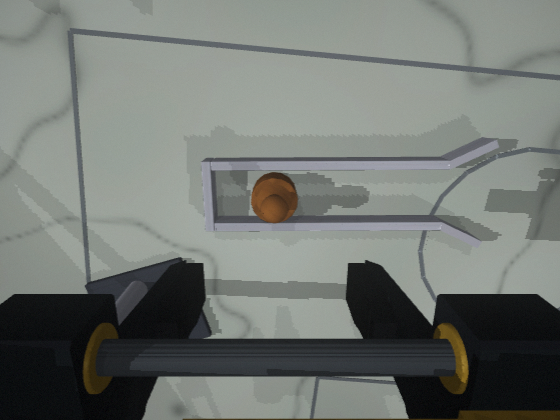

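P1 stands upright in the channel near the stop, ball at (275,207), and the rails are free. Now for the other piece; I'll confirm its position with the network from hover.

```bash
python3 -m jog '[{"translation":[-0.41,0.59,0],"twist":0,"claw":80},{"translation":[-0.41,0.59,0],"twist":0,"claw":80},{"translation":[-0.41,0.59,0],"twist":0,"claw":80},{"translation":[-0.41,0.59,0],"twist":0,"claw":80},{"translation":[-0.41,0.59,0],"twist":0,"claw":80},{"translation":[-0.41,0.59,0],"twist":0,"claw":80},{"translation":[-0.41,0.59,0],"twist":0,"claw":80},{"translation":[-0.41,0.59,0],"twist":0,"claw":80},{"translation":[-0.41,0.59,0],"twist":0,"claw":80},{"translation":[-0.41,0.59,0],"twist":0,"claw":80},{"translation":[-0.41,0.59,0],"twist":0,"claw":80},{"translation":[-0.41,0.59,0],"twist":0,"claw":80},{"translation":[-0.41,0.59,0],"twist":0,"claw":80},{"translation":[-0.41,0.59,0],"twist":0,"claw":80},{"translation":[-0.41,0.59,0],"twist":0,"claw":80},{"translation":[-0.41,0.59,0],"twist":0,"claw":80},{"translation":[0,0,0],"twist":0,"claw":80},{"translation":[0,0,0],"twist":0,"claw":80}]'
python3 - <<'E'
from h import *
st(); c=snap('wrist','w11'); st()
for x in r.spot_point('piece1_center','wrist')[:2]: print(x['confidence'],x['location'],px2w(c,*x['location'],.031))
m=c[0]['img'].astype(int); m=((m[:,:,0]-m[:,:,2])>50).astype(np.uint8)
n,l,s,ce=cv2.connectedComponentsWithStats(m)
for i in range(1,n):
    if s[i,4]>200: x,y,w,h=s[i,:4]; print(s[i],'foot-from-top-edge',px2w(c,y+w/2,x+w/2,.028))
E
```

```text
clock: 18.1
tool_pos: [0.4224, -0.1576, 0.1698]
eef_rot: [0.999, 0.042, -0.0, 0.0]
contact_force: [2.0, 0.3, 0.5]
opening: 0.801
t 18.1 tcp [ 0.4224 -0.1576  0.1698] eul [1.7997e+02 4.0000e-02 4.8400e+00] op 0.801 F [1.98 0.33 0.53]
t 18.15 tcp [ 0.4234 -0.1562  0.1698] eul [-1.7999e+02 -1.0000e-02  5.0000e+00] op 0.795 F [-0.65  0.38 -0.39]
0.81 [200.8, 277.6] [ 0.41971717 -0.15902603  0.031     ]
[ 450    0   69   39 1859] foot-from-top-edge [ 0.55660719 -0.29806441  0.028     ]
[ 255  178   46   45 1347] foot-from-top-edge [ 0.4187364  -0.15946634  0.028     ]
[449 324  34  68 645] foot-from-top-edge [ 0.29631758 -0.34946558  0.028     ]
```

```bash
python3 -m jog '[{"translation":[-0.1,0.05,0.4],"twist":0,"claw":75},{"translation":[0,0,0.7],"twist":0,"claw":75},{"translation":[0,0,0.7],"twist":0,"claw":75},{"translation":[0,0,0.7],"twist":0,"claw":75},{"translation":[0,0,0.6],"twist":0,"claw":75},{"translation":[0,0,0.4],"twist":0,"claw":75},{"translation":[0,0,0.3],"twist":0,"claw":75},{"translation":[0,0,0.15],"twist":0,"claw":70},{"translation":[0,0,0],"twist":0,"claw":60},{"translation":[0,0,0],"twist":0,"claw":54},{"translation":[0,0,0],"twist":0,"claw":48},{"translation":[0,0,0],"twist":0,"claw":40},{"translation":[0,0,0],"twist":0,"claw":40},{"translation":[0,0,0],"twist":0,"claw":40}]' 12
python3 -c "
from h import *
st();snap('wrist','w12');st()"
```

```text
clock: 19.37
tool_pos: [0.4255, -0.1604, 0.0186]
eef_rot: [0.999, 0.044, -0.005, -0.002]
contact_force: [-0.1, 0.9, 1.7]
opening: 0.445
t 19.37 tcp [ 0.4255 -0.1604  0.0186] eul [-179.71    0.58    5.08] op 0.445 F [-0.05  0.92  1.66]
t 19.42 tcp [ 0.4255 -0.1605  0.0186] eul [-179.71    0.58    5.08] op 0.447 F [0.4  0.38 1.35]
```

```bash
python3 -m jog '[{"translation":[0.1,-0.07,0],"twist":0,"claw":40},{"translation":[0.2,-0.13,0],"twist":0,"claw":40},{"translation":[0.25,-0.163,0],"twist":0,"claw":40},{"translation":[0.25,-0.163,0],"twist":0,"claw":40},{"translation":[0.25,-0.163,0],"twist":0,"claw":40},{"translation":[0.25,-0.163,0],"twist":0,"claw":40},{"translation":[0.25,-0.163,0],"twist":0,"claw":40},{"translation":[0.25,-0.163,0],"twist":0,"claw":40},{"translation":[0.25,-0.163,0],"twist":0,"claw":40},{"translation":[0.25,-0.163,0],"twist":0,"claw":40},{"translation":[0.25,-0.163,0],"twist":0,"claw":40},{"translation":[0.25,-0.163,0],"twist":0,"claw":40},{"translation":[0.25,-0.163,0],"twist":0,"claw":40},{"translation":[0.25,-0.163,0],"twist":0,"claw":40},{"translation":[0.25,-0.163,0],"twist":0,"claw":40},{"translation":[0.25,-0.163,0],"twist":0,"claw":40},{"translation":[0.25,-0.163,0],"twist":0,"claw":40},{"translation":[0.25,-0.163,0],"twist":0,"claw":40},{"translation":[0.1,-0.08,0],"twist":0,"claw":40},{"translation":[0,0,0],"twist":0,"claw":40}]'
python3 -c "
from h import *
st();snap('wrist','w13');st()"
```

```text
clock: 21.08
tool_pos: [0.5903, -0.0305, 0.0181]
eef_rot: [0.999, 0.044, -0.006, -0.001]
contact_force: [-3.4, -2.1, 12.5]
opening: 0.445
t 21.08 tcp [ 0.5903 -0.0305  0.0181] eul [-179.83    0.7     5.06] op 0.445 F [-3.36 -2.1  12.46]
t 21.13 tcp [ 0.5903 -0.0305  0.0181] eul [-179.81    0.67    5.05] op 0.445 F [-3.28 -3.11 10.97]
```

View pics/w13.png

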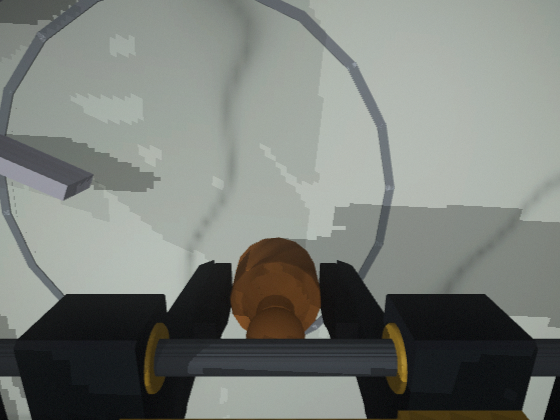

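The piece is still upright in the foot grip, with the flare tip at (80,185) and clear. Fz is 11–12 N from pressing, so I'll release and regrip to relieve it, then continue.

```bash
python3 -m jog '[{"translation":[0,0,0],"twist":0,"claw":52},{"translation":[0,0,0],"twist":0,"claw":52},{"translation":[0,0,0.1],"twist":0,"claw":52},{"translation":[0,0,0],"twist":0,"claw":40},{"translation":[0,0,0],"twist":0,"claw":40},{"translation":[0,0,0],"twist":0,"claw":40},{"translation":[0.12,-0.08,0],"twist":0,"claw":40},{"translation":[0.237,-0.153,0],"twist":0,"claw":40},{"translation":[0.237,-0.153,0],"twist":0,"claw":40},{"translation":[0.237,-0.153,0],"twist":0,"claw":40},{"translation":[0.237,-0.153,0],"twist":0,"claw":40},{"translation":[0.237,-0.153,0],"twist":0,"claw":40},{"translation":[0.237,-0.153,0],"twist":0,"claw":40},{"translation":[0.237,-0.153,0],"twist":0,"claw":40},{"translation":[0.237,-0.153,0],"twist":0,"claw":40},{"translation":[0.12,-0.07,0],"twist":0,"claw":40},{"translation":[0,0,0],"twist":0,"claw":40},{"translation":[0,0,0],"twist":0,"claw":40}]'
python3 -c "
from h import *
st();snap('wrist','w14');st()"
```

```text
clock: 22.63
tool_pos: [0.6705, 0.0326, 0.0122]
eef_rot: [0.999, 0.044, -0.006, -0.002]
contact_force: [-0.2, -0.3, -0.3]
opening: 0.452
t 22.63 tcp [0.6705 0.0326 0.0122] eul [-179.69    0.62    5.09] op 0.452 F [-0.2  -0.26 -0.3 ]
t 22.68 tcp [0.6701 0.0321 0.0122] eul [-179.72    0.65    5.07] op 0.454 F [-0.35  0.02 -0.49]
```

```bash
python3 -m jog '[{"translation":[-0.01,-0.1,0],"twist":0,"claw":40},{"translation":[-0.01,-0.2,0],"twist":0,"claw":40},{"translation":[0,-0.25,0],"twist":0,"claw":40},{"translation":[0,-0.25,0],"twist":0,"claw":40},{"translation":[0,-0.25,0],"twist":0,"claw":40},{"translation":[0,-0.25,0],"twist":0,"claw":40},{"translation":[0,-0.25,0],"twist":0,"claw":40},{"translation":[0,-0.25,0],"twist":0,"claw":40},{"translation":[0,-0.25,0],"twist":0,"claw":40},{"translation":[0,-0.25,0],"twist":0,"claw":40},{"translation":[0,-0.25,0],"twist":0,"claw":40},{"translation":[0,-0.25,0],"twist":0,"claw":40},{"translation":[0,-0.25,0],"twist":0,"claw":40},{"translation":[0,-0.15,0],"twist":0,"claw":40},{"translation":[0,0,0],"twist":0,"claw":40},{"translation":[0,0,0],"twist":0,"claw":40}]'
python3 -c "
from h import *
st()"
python3 -m jog '[{"translation":[0,0,0],"twist":0,"claw":48},{"translation":[0,0,0],"twist":0,"claw":53},{"translation":[0,0,0],"twist":0,"claw":53},{"translation":[0,0,-0.2],"twist":0,"claw":53},{"translation":[0,0,-0.3],"twist":0,"claw":53},{"translation":[0,0,-0.5],"twist":0,"claw":53},{"translation":[0,0,-0.8],"twist":0,"claw":53},{"translation":[0,0,-0.8],"twist":0,"claw":53},{"translation":[0,0,-0.8],"twist":0,"claw":53},{"translation":[0,0,-0.8],"twist":0,"claw":80},{"translation":[0,0,-0.8],"twist":0,"claw":80},{"translation":[0,0,-0.4],"twist":0,"claw":80},{"translation":[0,0,0],"twist":0,"claw":80},{"translation":[0,0,0],"twist":0,"claw":80}]'
python3 - <<'E'
from h import *
s=st(); c=snap('wrist','w15'); st()
m=c[0]['img'].astype(int); m=((m[:,:,0]-m[:,:,2])>40).astype(np.uint8)
n,l,s,ce=cv2.connectedComponentsWithStats(m)
for i in range(1,n):
    if s[i,4]>150: x,y,w,h=s[i,:4]; print(s[i],px2w(c,y+w/2,x+w/2,.028))
for k in('piece1_center','channel_stop','channel_mouth'):
  for x in r.spot_point(k,'wrist')[:3]: print(k,x['confidence'],x['location'],px2w(c,*x['location'],.031 if k[0]=='p' else 0))
E
```

```text
clock: 24.02
tool_pos: [0.6618, 0.1625, 0.0141]
eef_rot: [0.999, 0.045, -0.002, -0.004]
contact_force: [4.5, 0.5, -1.2]
opening: 0.449
t 24.02 tcp [0.6618 0.1625 0.0141] eul [-1.7957e+02  1.6000e-01  5.1300e+00] op 0.449 F [ 4.54  0.48 -1.15]
clock: 25.18
tool_pos: [0.6612, 0.1589, 0.2307]
eef_rot: [0.999, 0.044, -0.004, -0.003]
contact_force: [0.1, 0.4, 0.1]
opening: 0.798
t 25.18 tcp [0.6612 0.1589 0.2307] eul [-179.68    0.48    5.07] op 0.798 F [0.07 0.37 0.13]
t 25.23 tcp [0.6603 0.1586 0.2289] eul [-179.72    0.66    5.08] op 0.802 F [ 0.04  0.09 -0.91]
[ 254  163   39   41 1192] [0.65747096 0.16225377 0.028     ]
[ 171  164   39   39 1121] [0.64901736 0.24443556 0.028     ]
[449 323  34  71 877] [ 0.49277616 -0.07439309  0.028     ]
[ 69 327  20  67 387] [0.45536547 0.37002246 0.028     ]
[463 411  93   9 606] [ 0.31899351 -0.17691094  0.028     ]
piece1_center 0.65 [187.0, 269.7] [0.65330173 0.16562858 0.031     ]
channel_stop 0.59 [176.2, 143.9] [6.45294204e-01 3.00558247e-01 5.55111512e-17]
```

Both pieces are segmented upright in the channel at about 50 and 134 mm from the stop. Next is the wiper: hover over the knob.

```bash
python3 -m jog '[{"translation":[-0.387,0.641,0],"twist":0,"claw":60},{"translation":[-0.387,0.641,0],"twist":0,"claw":60},{"translation":[-0.387,0.641,0],"twist":0,"claw":60},{"translation":[-0.387,0.641,0],"twist":0,"claw":60},{"translation":[-0.387,0.641,0],"twist":0,"claw":60},{"translation":[-0.387,0.641,0],"twist":0,"claw":60},{"translation":[-0.387,0.641,0],"twist":0,"claw":60},{"translation":[-0.387,0.641,0],"twist":0,"claw":60},{"translation":[-0.387,0.641,0],"twist":0,"claw":60},{"translation":[-0.387,0.641,0],"twist":0,"claw":60},{"translation":[-0.387,0.641,0],"twist":0,"claw":60},{"translation":[-0.387,0.641,0],"twist":0,"claw":60},{"translation":[-0.387,0.641,0],"twist":0,"claw":60},{"translation":[-0.387,0.641,0],"twist":0,"claw":60},{"translation":[-0.387,0.641,0],"twist":0,"claw":60},{"translation":[-0.387,0.641,0],"twist":0,"claw":60},{"translation":[0,0,0.5],"twist":0.81,"claw":60},{"translation":[0,0,0.5],"twist":0.81,"claw":60},{"translation":[0,0,0.5],"twist":0.81,"claw":60},{"translation":[0,0,0],"twist":0,"claw":60}]'
python3 - <<'E'
from h import *
st(); c=snap('wrist','w16'); st()
for k in('wiper_knob','wiper_collar','wiper_center'):
  for x in r.spot_point(k,'wrist')[:2]: print(k,x['confidence'],x['location'],px2w(c,*x['location'],.014))
g=c[0]['img'].astype(int).max(axis=2); m=(g<45).astype(np.uint8); m[262:]=0
n,l,s,ce=cv2.connectedComponentsWithStats(m)
for i in range(1,n):
    if s[i,4]>100: print(s[i],ce[i],px2w(c,ce[i][1],ce[i][0],.014))
E
```

```text
clock: 27.05
tool_pos: [0.4469, -0.2703, 0.1657]
eef_rot: [0.996, -0.084, -0.01, -0.003]
contact_force: [-0.3, 0.9, -0.0]
opening: 0.597
t 27.05 tcp [ 0.4469 -0.2703  0.1657] eul [-179.75    1.14   -9.63] op 0.597 F [-0.26  0.9  -0.03]
t 27.1 tcp [ 0.448  -0.2705  0.1674] eul [-179.79    1.     -9.4 ] op 0.6 F [-0.07 -0.45 -0.4 ]
wiper_knob 0.72 [196.7, 278.4] [ 0.44089899 -0.27096401  0.014     ]
wiper_collar 0.95 [139.8, 281.5] [ 0.48807078 -0.28137394  0.014     ]
wiper_center 0.86 [78.1, 283.2] [ 0.53434061 -0.29027093  0.014     ]
wiper_center 0.62 [89.3, 282.4] [ 0.52636514 -0.28834689  0.014     ]
[ 446  137   59   33 1289] [475.34290147 153.73467804] [ 0.45031734 -0.43698051  0.014     ]
[262 138  42  11 384] [282.47395833 143.17447917] [ 0.48524876 -0.28171965  0.014     ]
[274 183  19  32 554] [283.42418773 199.0433213 ] [ 0.43811418 -0.27488377  0.014     ]
```

View pics/w16.png

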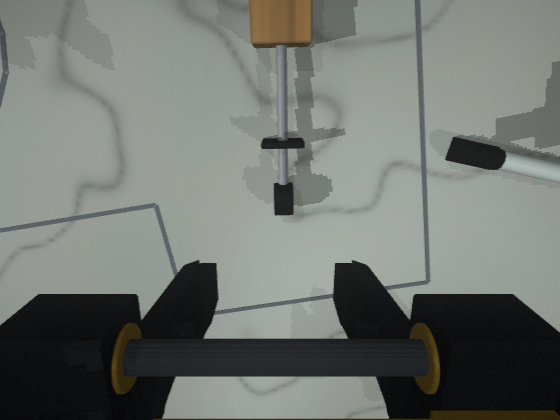

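The picture shows the handle aligned with the tool: knob at (284,199), collar at (283,143). I'll descend onto the knob, stopping just above for a check.

```bash
python3 -m jog '[{"translation":[-0.06,0.065,0.3],"twist":0,"claw":50},{"translation":[-0.06,0.065,0.6],"twist":0,"claw":50},{"translation":[0,0,0.7],"twist":0,"claw":50},{"translation":[0,0,0.7],"twist":0,"claw":50},{"translation":[0,0,0.7],"twist":0,"claw":50},{"translation":[0,0,0.5],"twist":0,"claw":50},{"translation":[0,0,0.3],"twist":0,"claw":50},{"translation":[0,0,0],"twist":0,"claw":50},{"translation":[0,0,0],"twist":0,"claw":50}]' 60
python3 - <<'E'
from h import *
st(); c=snap('wrist','w17'); st()
g=c[0]['img'].astype(int).max(axis=2); m=(g<45).astype(np.uint8); m[:,:225]=0;m[:,325:]=0
n,l,s,ce=cv2.connectedComponentsWithStats(m)
for i in range(1,n):
    if s[i,4]>100: print(s[i],ce[i],px2w(c,ce[i][1],ce[i][0],.014))
print(w2px(c,[.439,-.2745,.014]))
E
```

```text
clock: 28.0
tool_pos: [0.443, -0.2752, 0.0181]
eef_rot: [0.997, -0.083, -0.005, -0.002]
contact_force: [-0.3, 0.1, 0.1]
opening: 0.503
t 28.0 tcp [ 0.443  -0.2752  0.0181] eul [-179.87    0.63   -9.47] op 0.503 F [-0.29  0.07  0.09]
t 28.05 tcp [ 0.4434 -0.2755  0.0186] eul [-179.9     0.56   -9.48] op 0.499 F [-0.03 -0.07  0.05]
[ 232  171   86   26 1893] [274.42577919 184.60433175] [ 0.48469406 -0.2814095   0.014     ]
[ 259  253   36   60 1987] [276.31957725 284.14343231] [ 0.43726648 -0.27438966  0.014     ]
[225 339  42   5 116] [242.96551724 340.30172414] [ 0.40895005 -0.25290657  0.014     ]
[np.float64(280.86412104395447), np.float64(275.94798669326417)]
```

```bash
python3 -m jog '[{"translation":[-0.13,0,0.1],"twist":0,"claw":50},{"translation":[0,0,0.15],"twist":0,"claw":50},{"translation":[0,0,0.1],"twist":0,"claw":50},{"translation":[0,0,0],"twist":0,"claw":30},{"translation":[0,0,0],"twist":0,"claw":20},{"translation":[0,0,0],"twist":0,"claw":10},{"translation":[0,0,0],"twist":0,"claw":5},{"translation":[0,0,0],"twist":0,"claw":5},{"translation":[0,0,0],"twist":0,"claw":5},{"translation":[0,0,0],"twist":0,"claw":5}]' 60
python3 -c "
from h import *
st();snap('wrist','w18');st()"
```

```text
clock: 28.88
tool_pos: [0.4374, -0.274, 0.0037]
eef_rot: [0.997, -0.083, -0.006, -0.002]
contact_force: [-0.0, 0.8, 1.1]
opening: 0.173
t 28.88 tcp [ 0.4374 -0.274   0.0037] eul [-179.86    0.66   -9.48] op 0.173 F [-0.01  0.83  1.14]
t 28.93 tcp [ 0.4373 -0.274   0.0037] eul [-179.86    0.66   -9.48] op 0.179 F [0.12 0.76 1.08]
```

```bash
python3 -m jog '[{"translation":[0,0,-0.1],"twist":0,"claw":5},{"translation":[0,0,-0.2],"twist":0,"claw":5},{"translation":[0,0,-0.4],"twist":0,"claw":5},{"translation":[0,0,-0.4],"twist":0,"claw":5},{"translation":[0,0,-0.4],"twist":0,"claw":5},{"translation":[0,0,-0.4],"twist":0,"claw":5},{"translation":[0,0,-0.4],"twist":0,"claw":5},{"translation":[0,0,-0.4],"twist":0,"claw":5},{"translation":[0,0,-0.4],"twist":0,"claw":5},{"translation":[0,0,-0.4],"twist":0,"claw":5},{"translation":[0,0,-0.4],"twist":0,"claw":5},{"translation":[0,0,-0.4],"twist":0,"claw":5},{"translation":[0,0,-0.4],"twist":0,"claw":5},{"translation":[0,0,-0.4],"twist":0,"claw":5},{"translation":[0,0,-0.4],"twist":0,"claw":5},{"translation":[0,0,-0.4],"twist":0,"claw":5},{"translation":[0,0,-0.4],"twist":0,"claw":5},{"translation":[0,0,-0.4],"twist":0,"claw":5},{"translation":[0,0,-0.4],"twist":0,"claw":5},{"translation":[0,0,0],"twist":0,"claw":5}]' 60
python3 - <<'E'
from h import *
s=st();c=snap('wrist','w19');s=st();print(s['moment'])
for k in('wiper_knob','wiper_collar','wiper_center'):
  for x in r.spot_point(k,'wrist')[:1]: print(k,x)
E
```

```text
clock: 30.6
tool_pos: [0.441, -0.2759, 0.2904]
eef_rot: [0.997, -0.083, -0.004, -0.001]
contact_force: [0.0, -0.3, -2.3]
opening: 0.176
t 30.6 tcp [ 0.441  -0.2759  0.2904] eul [-179.97    0.43   -9.55] op 0.176 F [ 0.02 -0.33 -2.33]
t 30.65 tcp [ 0.4403 -0.2756  0.2888] eul [-179.93    0.56   -9.54] op 0.174 F [ 0.33 -0.14 -3.42]
[0.07676962 0.33494031 0.00976822]
wiper_knob {'location': [289.0, 274.1], 'confidence': 0.73}
wiper_collar {'location': [169.1, 276.3], 'confidence': 0.77}
wiper_center {'location': [37.5, 274.1], 'confidence': 0.87}
```

Held level. Now slacken in steps, watching the moment.

```bash
R='from h import *
s=st();c=snap("wrist");s=r.get_state();print(np.round(s["moment"],3),[(x["location"],x["confidence"]) for k in ("wiper_collar","wiper_center") for x in r.spot_point(k,"wrist")[:1]])'
python3 -m jog '[{"translation":[0,0,0],"twist":0,"claw":5},{"translation":[0,0,0],"twist":0,"claw":5},{"translation":[0,0,0],"twist":0,"claw":5},{"translation":[0,0,0],"twist":0,"claw":5},{"translation":[0,0,0],"twist":0,"claw":5},{"translation":[0,0,0],"twist":0,"claw":5}]' 25 >/dev/null; python3 -c "$R"
python3 -m jog '[{"translation":[0,0,0],"twist":0,"claw":5},{"translation":[0,0,0],"twist":0,"claw":5},{"translation":[0,0,0],"twist":0,"claw":5},{"translation":[0,0,0],"twist":0,"claw":5},{"translation":[0,0,0],"twist":0,"claw":5},{"translation":[0,0,0],"twist":0,"claw":5}]' 15 >/dev/null; python3 -c "$R"
python3 -m jog '[{"translation":[0,0,0],"twist":0,"claw":5},{"translation":[0,0,0],"twist":0,"claw":5},{"translation":[0,0,0],"twist":0,"claw":5},{"translation":[0,0,0],"twist":0,"claw":5},{"translation":[0,0,0],"twist":0,"claw":5},{"translation":[0,0,0],"twist":0,"claw":5},{"translation":[0,0,0],"twist":0,"claw":5},{"translation":[0,0,0],"twist":0,"claw":5}]' 10 >/dev/null; python3 -c "$R"
python3 -m jog '[{"translation":[0,0,0],"twist":0,"claw":5},{"translation":[0,0,0],"twist":0,"claw":5},{"translation":[0,0,0],"twist":0,"claw":5},{"translation":[0,0,0],"twist":0,"claw":5},{"translation":[0,0,0],"twist":0,"claw":5},{"translation":[0,0,0],"twist":0,"claw":5},{"translation":[0,0,0],"twist":0,"claw":5},{"translation":[0,0,0],"twist":0,"claw":5}]' 7 >/dev/null; python3 -c "$R"
```

```text
t 31.3 tcp [ 0.4399 -0.2752  0.2873] eul [-179.86    0.74   -9.51] op 0.18 F [ 0.12  0.21 -3.04]
[0.047 0.24  0.005] [([211.3, 273.4], 0.88), ([159.1, 273.7], 0.72)]
t 31.95 tcp [ 0.4404 -0.2753  0.2876] eul [-179.87    0.67   -9.5 ] op 0.18 F [ 0.9  -0.26 -2.58]
[0.042 0.174 0.027] [([208.2, 274.0], 0.87), ([163.4, 275.6], 0.65)]
t 32.77 tcp [ 0.4404 -0.2754  0.2876] eul [-179.87    0.67   -9.51] op 0.179 F [-0.41 -0.92 -1.43]
[ 0.016  0.072 -0.032] [([227.2, 274.1], 0.82), ([188.5, 275.7], 0.83)]
t 33.58 tcp [ 0.4404 -0.2754  0.2876] eul [-179.87    0.67   -9.51] op 0.181 F [-0.04  0.31 -2.62]
[ 0.086  0.084 -0.018] [([227.7, 275.2], 0.71), ([190.6, 273.7], 0.88)]
```

```bash
cat > tilt.py <<'E'
from h import *
def tilt(dk=0.0103):
    st(False);c=snap('wrist');s=st()
    M=R.from_quat(s['eef_rot']).as_matrix();p=np.array(s['tool_pos']);kn=p-M[:,2]*dk
    obs=[(L,x['location']) for k,L in(('wiper_collar',.05),('wiper_center',.095)) for x in r.spot_point(k,'wrist')[:1]]
    hx=M[:,0]*[1,1,0];hx/=np.linalg.norm(hx)
    for L,o in obs:
        e=[(abs(w2px(c,kn+L*(hx*np.sin(a)-np.array([0,0,np.cos(a)])))[0]-o[0]),a) for a in np.linspace(-.6,1.6,441)]
        print(L,np.round(o,1),'tilt rad',round(min(e)[1],3))
E
python3 -c "
from tilt import *
tilt()"
python3 -m jog '[{"translation":[0,0,0],"twist":0,"claw":5},{"translation":[0,0,0],"twist":0,"claw":5},{"translation":[0,0,0],"twist":0,"claw":5},{"translation":[0,0,0],"twist":0,"claw":5},{"translation":[0,0,0],"twist":0,"claw":5},{"translation":[0,0,0],"twist":0,"claw":5},{"translation":[0,0,0],"twist":0,"claw":5},{"translation":[0,0,0],"twist":0,"claw":5}]' 5 >/dev/null
python3 -c "
from tilt import *
tilt();tilt()"
```

```text
t 33.78 tcp [ 0.4404 -0.2753  0.2876] eul [-179.87    0.68   -9.51] op 0.18 F [ 0.14 -0.05 -1.9 ]
0.05 [228.7 273.1] tilt rad 0.175
0.095 [226.7 274.6] tilt rad -0.075
t 34.6 tcp [ 0.4404 -0.2754  0.2875] eul [-179.87    0.67   -9.51] op 0.187 F [-0.24  0.48 -2.83]
0.05 [237.1 274.2] tilt rad 0.07
0.095 [206.7 275.3] tilt rad 0.075
t 34.75 tcp [ 0.4404 -0.2754  0.2876] eul [-179.87    0.67   -9.5 ] op 0.178 F [ 0.53 -0.16 -2.08]
0.05 [238.7 276. ] tilt rad 0.05
0.095 [204.6 273.1] tilt rad 0.09
```

It hangs nearly vertical (about 0.07 rad). I'll clamp, then compute the hanger's yaw from its foot corners in w2.

```bash
python3 -m jog '[{"translation":[0,0,0],"twist":0,"claw":5},{"translation":[0,0,0],"twist":0,"claw":5},{"translation":[0,0,0],"twist":0,"claw":5},{"translation":[0,0,0],"twist":0,"claw":5},{"translation":[0,0,0],"twist":0,"claw":5},{"translation":[0,0,0],"twist":0,"claw":5},{"translation":[0,0,0],"twist":0,"claw":5}]' 60
python3 -m jog '[{"translation":[-0.01,-0.1,0],"twist":0,"claw":5},{"translation":[-0.03,-0.25,0],"twist":0,"claw":5},{"translation":[-0.05,-0.5,0],"twist":0,"claw":5},{"translation":[-0.055,-0.5,0],"twist":0,"claw":5},{"translation":[-0.055,-0.5,0],"twist":0,"claw":5},{"translation":[-0.055,-0.5,0],"twist":0,"claw":5},{"translation":[-0.055,-0.5,0],"twist":0,"claw":5},{"translation":[-0.055,-0.5,0],"twist":0,"claw":5},{"translation":[-0.055,-0.5,0],"twist":0,"claw":5},{"translation":[-0.055,-0.5,0],"twist":0,"claw":5},{"translation":[-0.055,-0.5,0],"twist":0,"claw":5},{"translation":[-0.055,-0.5,0],"twist":0,"claw":5},{"translation":[-0.055,-0.5,0],"twist":0,"claw":5},{"translation":[-0.055,-0.5,0],"twist":0,"claw":5},{"translation":[-0.055,-0.5,0],"twist":0,"claw":5},{"translation":[-0.055,-0.5,0],"twist":0,"claw":5},{"translation":[-0.055,-0.5,0],"twist":0,"claw":5},{"translation":[-0.03,-0.25,0],"twist":0,"claw":5},{"translation":[-0.01,-0.1,0],"twist":0,"claw":5},{"translation":[0,0,0],"twist":0,"claw":5}]' 60
python3 - <<'E'
from tilt import *
tilt()
k=np.load('w2cam.npz');d=dict(zip(('fx','fy','cx','cy'),k['k']));c=(d,k['o'],k['R'])
P=[px2w(c,a,b,.008)[:2] for b,a in((23,201),(106,171),(141,243),(62,270))]
print(np.round(P,4),np.mean(P,axis=0))
for a,b in((0,1),(1,2),(2,3),(3,0)):
    v=P[b]-P[a]; print(np.linalg.norm(v),np.degrees(np.arctan2(v[1],v[0])))
E
```

```text
clock: 35.43
tool_pos: [0.4404, -0.2754, 0.2876]
eef_rot: [0.997, -0.083, -0.006, -0.002]
contact_force: [-0.1, -0.5, -3.0]
opening: 0.174
clock: 37.1
tool_pos: [0.4588, 0.055, 0.2888]
eef_rot: [0.997, -0.082, -0.006, -0.002]
contact_force: [0.3, -0.9, -2.8]
opening: 0.174
t 37.15 tcp [0.4588 0.0537 0.2887] eul [-179.91    0.69   -9.49] op 0.177 F [ 0.41 -0.69 -1.55]
0.05 [238.3 271.4] tilt rad 0.05
0.095 [205.8 273.8] tilt rad 0.08
[[0.5409 0.4198]
 [0.5784 0.3263]
 [0.4975 0.2946]
 [0.4592 0.3883]] [0.5189974  0.35724083]
0.10077438105386782 -68.12913478367595
0.08693397247530611 -158.62083340711465
0.10126629649392545 112.19221082013878
0.08750745874662536 21.061327701792976
```

```bash
python3 -m jog '[{"translation":[0,0,0],"twist":-0.4,"claw":5},{"translation":[0,0,0],"twist":-0.8,"claw":5},{"translation":[0,0,0],"twist":-0.8,"claw":5},{"translation":[0,0,0],"twist":-0.8,"claw":5},{"translation":[0,0,0],"twist":-0.8,"claw":5},{"translation":[0,0,0],"twist":-0.8,"claw":5},{"translation":[0,0,0],"twist":-0.5,"claw":5},{"translation":[0,0,0],"twist":-0.3,"claw":5},{"translation":[0,0,0],"twist":0,"claw":5}]' 60
python3 -m jog '[{"translation":[0.02,-0.15,0],"twist":0,"claw":5},{"translation":[0.04,-0.3,0],"twist":0,"claw":5},{"translation":[0.07,-0.45,0],"twist":0,"claw":5},{"translation":[0.07,-0.45,0],"twist":0,"claw":5},{"translation":[0.07,-0.45,0],"twist":0,"claw":5},{"translation":[0.07,-0.45,0],"twist":0,"claw":5},{"translation":[0.07,-0.45,0],"twist":0,"claw":5},{"translation":[0.07,-0.45,0],"twist":0,"claw":5},{"translation":[0.07,-0.45,0],"twist":0,"claw":5},{"translation":[0.07,-0.45,0],"twist":0,"claw":5},{"translation":[0.07,-0.45,0],"twist":0,"claw":5},{"translation":[0.07,-0.45,0.1],"twist":0,"claw":5},{"translation":[0.07,-0.45,0.2],"twist":0,"claw":5},{"translation":[0.07,-0.45,0.2],"twist":0,"claw":5},{"translation":[0.06,-0.3,0.2],"twist":0,"claw":5},{"translation":[0.04,-0.15,0.2],"twist":0,"claw":5},{"translation":[0,-0.05,0.2],"twist":0,"claw":5},{"translation":[0,0,0.2],"twist":0,"claw":5},{"translation":[0,0,0.1],"twist":0,"claw":5},{"translation":[0,0,0],"twist":0,"claw":5}]' 60
python3 - <<'E'
from tilt import *
tilt()
c=snap('wrist','w20')
for x in r.spot_point('hanger_slot','wrist')[:2]: print(x,px2w(c,*x['location'],.175))
c2=snap('scene','s20')
for x in r.spot_point('hanger_slot','scene')[:2]: print(x,px2w(c2,*x['location'],.175))
a=c[0]['img'][:,:,::-1]; b=c2[0]['img'][190:340,380:530,::-1]
cv2.imwrite('pics/v20.png',np.hstack([cv2.resize(a,(480,360)),cv2.resize(b,(320,360),interpolation=cv2.INTER_CUBIC)]))
E
```

```text
clock: 38.0
tool_pos: [0.459, 0.0525, 0.2886]
eef_rot: [0.982, 0.187, -0.005, -0.003]
contact_force: [1.1, 0.5, -2.6]
opening: 0.172
clock: 39.67
tool_pos: [0.4016, 0.3033, 0.2333]
eef_rot: [0.982, 0.187, -0.006, -0.002]
contact_force: [-0.1, -0.2, -3.1]
opening: 0.174
t 39.72 tcp [0.4018 0.3038 0.2339] eul [-179.61    0.59   21.6 ] op 0.18 F [-0.32 -0.67 -1.88]
0.05 [236.3 273.9] tilt rad 0.085
0.095 [205.5 276. ] tilt rad 0.09
{'location': [24.4, 263.7], 'confidence': 0.74} [0.50489738 0.35353937 0.175     ]
{'location': [259.5, 462.4], 'confidence': 0.91} [0.50849853 0.35340612 0.175     ]
```

View pics/v20.png

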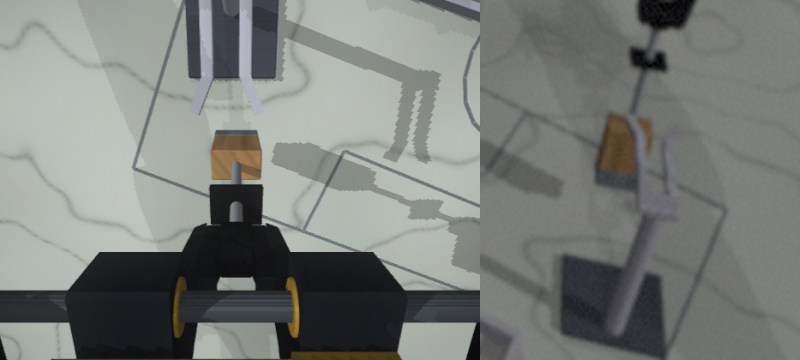

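The wiper hangs in front of the hanger and the prong mouth is straight ahead, flare tips at about (197,110) and (258,110) in the left half. I'll work out the lateral offset in tool axes.

Run:
```python
from h import *
c=snap('wrist');s=st();M=R.from_quat(s['eef_rot']).as_matrix();p=np.array(s['tool_pos'])
g=c[0]['img'].astype(int)
k=7/6
for n,(col,row) in dict(tipL=(197*k,110*k),tipR=(258*k,110*k),kinkL=(208*k,78*k),kinkR=(244*k,78*k),L0=(206*k,20*k),R0=(242*k,20*k),slot=(263.7,24.4)).items():
    w=px2w(c,row,col,.175); print(n,np.round(w,4),np.round(M.T@(w-p),4))
```

```text
t 40.07 tcp [0.4019 0.3051 0.2347] eul [-179.53    0.47   21.68] op 0.18 F [-0.32 -0.27 -3.08]
tipL [0.449  0.3529 0.175 ] [ 0.0619 -0.0266  0.0595]
tipR [0.4637 0.316  0.175 ] [0.062  0.0132 0.0591]
kinkL [0.4702 0.3531 0.175 ] [ 0.0817 -0.0188  0.0592]
kinkR [0.4787 0.3319 0.175 ] [0.0817 0.004  0.059 ]
L0 [0.5007 0.3655 0.175 ] [ 0.1146 -0.0191  0.059 ]
R0 [0.5087 0.3454 0.175 ] [0.1146 0.0025 0.0588]
slot [0.5047 0.3541 0.175 ] [ 0.1141 -0.0071  0.0589]
```

```bash
python3 -m jog '[{"translation":[0,-0.09,0],"twist":0,"claw":5},{"translation":[0,-0.095,0],"twist":0,"claw":5},{"translation":[0.1,0,0],"twist":0,"claw":5},{"translation":[0.2,0,0],"twist":0,"claw":5},{"translation":[0.2,0,0],"twist":0,"claw":5},{"translation":[0.2,0,0],"twist":0,"claw":5},{"translation":[0.2,0,0],"twist":0,"claw":5},{"translation":[0.2,0,0],"twist":0,"claw":5},{"translation":[0.2,0,0],"twist":0,"claw":5},{"translation":[0.2,0,0],"twist":0,"claw":5},{"translation":[0.1,0,0],"twist":0,"claw":5},{"translation":[0,0,0],"twist":0,"claw":5},{"translation":[0,0,0],"twist":0,"claw":5}]' 60
python3 - <<'E'
from tilt import *
tilt();c=snap('wrist','w21');s=st();M=R.from_quat(s['eef_rot']).as_matrix();p=np.array(s['tool_pos'])
for x in r.spot_point('hanger_slot','wrist')[:2]: w=px2w(c,*x['location'],.175);print(x,w,M.T@(w-p))
print(M.T@(np.array([.5048,.3538,.175])-p))
E
```

```text
clock: 41.15
tool_pos: [0.4583, 0.3356, 0.2337]
eef_rot: [0.982, 0.188, -0.005, -0.003]
contact_force: [-0.1, -0.0, -2.9]
opening: 0.173
t 41.2 tcp [0.4579 0.3355 0.2338] eul [-179.55    0.56   21.71] op 0.177 F [ 0.7  -0.1  -2.66]
0.05 [239.7 273.3] tilt rad 0.055
t 41.35 tcp [0.458  0.3355 0.2339] eul [-179.55    0.54   21.72] op 0.175 F [ 0.45 -0.58 -3.33]
{'location': [148.3, 276.8], 'confidence': 0.59} [0.50440818 0.35487313 0.175     ] [ 0.05086567 -0.00031579  0.05846957]
{'location': [123.6, 280.4], 'confidence': 0.17} [0.51777082 0.35807561 0.175     ] [0.06446415 0.00165328 0.05832686]
[0.05083254 0.00082612 0.05846083]
```

```bash
python3 -m jog '[{"translation":[0.1,0,0],"twist":0,"claw":5},{"translation":[0.15,0,0],"twist":0,"claw":5},{"translation":[0.15,0,0],"twist":0,"claw":5},{"translation":[0.15,0,0],"twist":0,"claw":5},{"translation":[0.15,0,0],"twist":0,"claw":5},{"translation":[0.15,0,0],"twist":0,"claw":5},{"translation":[0.15,0,0],"twist":0,"claw":5},{"translation":[0.1,0,0],"twist":0,"claw":5},{"translation":[0.05,0,0],"twist":0,"claw":5},{"translation":[0,0,0],"twist":0,"claw":5},{"translation":[0,0,0],"twist":0,"claw":5}]' 60
python3 -c "
from h import *
st()"
python3 -m jog '[{"translation":[0,0,0.05],"twist":0,"claw":5},{"translation":[0,0,0.1],"twist":0,"claw":5},{"translation":[0,0,0.1],"twist":0,"claw":5},{"translation":[0,0,0.05],"twist":0,"claw":5},{"translation":[0,0,0],"twist":0,"claw":5},{"translation":[0,0,0],"twist":0,"claw":5}]' 60
python3 - <<'E'
from h import *
c=snap('wrist','w22');s=st();c=snap('wrist');s=st();M=R.from_quat(s['eef_rot']).as_matrix();p=np.array(s['tool_pos'])
print(M.T@(np.array([.5048,.3538,.175])-p))
E
```

```text
clock: 42.32
tool_pos: [0.5009, 0.3526, 0.2334]
eef_rot: [0.982, 0.188, -0.005, -0.003]
contact_force: [0.4, 0.1, -3.5]
opening: 0.173
t 42.32 tcp [0.5009 0.3526 0.2334] eul [-179.54    0.54   21.7 ] op 0.173 F [ 0.37  0.09 -3.47]
clock: 42.82
tool_pos: [0.5009, 0.3526, 0.2213]
eef_rot: [0.982, 0.188, -0.005, -0.003]
contact_force: [0.4, 0.2, -2.0]
opening: 0.173
t 42.87 tcp [0.501  0.3527 0.2215] eul [-179.54    0.51   21.7 ] op 0.173 F [ 0.5  -0.3  -3.29]
t 42.92 tcp [0.5011 0.3528 0.2216] eul [-179.53    0.5    21.7 ] op 0.175 F [ 0.69  0.56 -2.2 ]
[0.00424239 0.00078591 0.04651699]
```

Still carrying the full weight at 0.2215; contact expected near 0.215. I'll lower in small steps.

```bash
R='from h import *
F=[]
for i in range(3): snap("wrist"); F.append(r.get_state()["contact_force"][2])
print("Fz mean",np.mean(F)); st()'
python3 -m jog '[{"translation":[0,0,0.05],"twist":0,"claw":5},{"translation":[0,0,0.03],"twist":0,"claw":5},{"translation":[0,0,0],"twist":0,"claw":5}]' 60 >/dev/null; python3 -c "$R"
python3 -m jog '[{"translation":[0,0,0.04],"twist":0,"claw":5},{"translation":[0,0,0],"twist":0,"claw":5},{"translation":[0,0,0],"twist":0,"claw":5}]' 60 >/dev/null; python3 -c "$R"
python3 -m jog '[{"translation":[0,0,0.04],"twist":0,"claw":5},{"translation":[0,0,0],"twist":0,"claw":5},{"translation":[0,0,0],"twist":0,"claw":5}]' 60 >/dev/null; python3 -c "$R"
```

```text
Fz mean 5.734033628874812
t 43.32 tcp [0.5015 0.3532 0.2195] eul [-179.51    0.4    21.69] op 0.178 F [-0.78 -1.19  5.79]
Fz mean 13.810630173542096
t 43.72 tcp [0.5017 0.3534 0.2193] eul [-179.51    0.32   21.68] op 0.179 F [-3.05 -3.08 13.88]
Fz mean 22.674459467088543
t 44.12 tcp [0.5019 0.3535 0.2192] eul [-179.51    0.25   21.66] op 0.176 F [-3.52 -3.55 22.78]
```

Contact found at 0.2195. I'll back off the press, slacken so the wiper settles, then open.

```bash
python3 -m jog '[{"translation":[0,0,-0.08],"twist":0,"claw":5},{"translation":[0,0,0],"twist":0,"claw":5},{"translation":[0,0,0],"twist":0,"claw":5}]' 10
python3 -m jog '[{"translation":[0,0,0],"twist":0,"claw":5},{"translation":[0,0,0],"twist":0,"claw":5},{"translation":[0,0,0],"twist":0,"claw":5},{"translation":[0,0,0],"twist":0,"claw":5},{"translation":[0,0,0],"twist":0,"claw":5},{"translation":[0,0,0],"twist":0,"claw":5},{"translation":[0,0,0],"twist":0,"claw":5},{"translation":[0,0,0],"twist":0,"claw":5}]' 3
python3 -m jog '[{"translation":[0,0,0],"twist":0,"claw":20},{"translation":[0,0,0],"twist":0,"claw":22},{"translation":[0,0,0],"twist":0,"claw":26},{"translation":[0,0,0],"twist":0,"claw":32},{"translation":[0,0,0],"twist":0,"claw":40},{"translation":[0,0,0],"twist":0,"claw":50},{"translation":[0,0,0],"twist":0,"claw":50},{"translation":[0,0,0],"twist":0,"claw":50},{"translation":[0,0,0],"twist":0,"claw":50},{"translation":[0,0,0],"twist":0,"claw":50}]'
python3 - <<'E'
from tilt import *
tilt(.0073);snap('wrist','w23')
E
```

```text
clock: 44.37
tool_pos: [0.5019, 0.3534, 0.2192]
eef_rot: [0.982, 0.188, -0.004, -0.004]
contact_force: [0.1, -0.1, 6.8]
opening: 0.185
clock: 45.03
tool_pos: [0.501, 0.3529, 0.2183]
eef_rot: [0.982, 0.188, -0.005, -0.003]
contact_force: [1.4, 1.0, 3.1]
opening: 0.182
clock: 45.87
tool_pos: [0.501, 0.3527, 0.2183]
eef_rot: [0.982, 0.188, -0.005, -0.003]
contact_force: [-0.9, -0.3, -0.5]
opening: 0.506
t 45.92 tcp [0.501  0.3527 0.2183] eul [-179.54    0.51   21.7 ] op 0.497 F [ 0.27 -0.01 -0.3 ]
0.05 [238.5 276.2] tilt rad 0.04
0.095 [215.3 273.7] tilt rad 0.01
```

```bash
python3 -m jog '[{"translation":[0,0,-0.1],"twist":0,"claw":50},{"translation":[0,0,-0.2],"twist":0,"claw":50},{"translation":[0,0,-0.4],"twist":0,"claw":50},{"translation":[0,0,-0.6],"twist":0,"claw":60},{"translation":[0,0,-0.6],"twist":0,"claw":60},{"translation":[0,0,-0.6],"twist":0,"claw":60},{"translation":[0,0,-0.5],"twist":0,"claw":60},{"translation":[-0.5,0,0],"twist":0,"claw":60},{"translation":[-0.5,0.3,0],"twist":0,"claw":60},{"translation":[-0.4,0.8,0],"twist":0,"claw":60},{"translation":[0,0.8,0],"twist":0,"claw":60},{"translation":[0,0.8,0],"twist":0,"claw":60},{"translation":[0,0.8,0],"twist":0,"claw":60},{"translation":[0,0.8,0],"twist":0,"claw":60},{"translation":[0,0.8,0],"twist":0,"claw":60},{"translation":[0,0.8,0],"twist":0,"claw":60},{"translation":[0,0,0],"twist":0,"claw":60},{"translation":[0,0,0],"twist":0,"claw":60},{"translation":[0,0,0],"twist":0,"claw":60},{"translation":[0,0,0],"twist":0,"claw":60}]'
python3 - <<'E'
from h import *
st()
t=snap('top','t24')
for x in r.spot_point('piece1_center','top')[:3]: print('piece',x,px2w(t,*x['location'],.031))
m=t[0]['img'].astype(int); m=((m[:,:,0]-m[:,:,2])>30).astype(np.uint8)
n,l,s,ce=cv2.connectedComponentsWithStats(m)
for i in range(1,n):
    if s[i,4]>15: print(s[i],px2w(t,ce[i][1],ce[i][0],.045))
for k,z in(('wiper_collar',.175),('wiper_knob',.225),('wiper_center',.13),('stopwatch',0),('magnets',0),('pen',0)):
    for x in r.spot_point(k,'top')[:1]: print(k,round(x['confidence'],2),px2w(t,*x['location'],z))
c=snap('scene','s24')
for k,z in(('piece1_center',.031),('wiper_collar',.175),('wiper_knob',.225),('wiper_center',.13)):
    for x in r.spot_point(k,'scene')[:3]: print('scene',k,round(x['confidence'],2),np.round(x['location']),px2w(c,*x['location'],z))
a=t[0]['img'][140:280,90:320,::-1];b=c[0]['img'][190:390,250:530,::-1]
cv2.imwrite('pics/v24.png',np.hstack([cv2.resize(a,(390,300),interpolation=cv2.INTER_CUBIC),cv2.resize(b,(410,300),interpolation=cv2.INTER_CUBIC)]))
E
```

```text
clock: 47.73
tool_pos: [0.537, 0.114, 0.3374]
eef_rot: [0.982, 0.189, -0.005, -0.004]
contact_force: [-0.4, -0.3, 0.4]
opening: 0.601
t 47.73 tcp [0.537  0.114  0.3374] eul [-179.48    0.47   21.85] op 0.601 F [-0.45 -0.27  0.35]
piece {'location': [192.6, 199.5], 'confidence': 0.6} [0.65395406 0.16358657 0.031     ]
[181 126  11  11  96] [0.85785073 0.21235573 0.045     ]
[292 136  11  11  92] [ 0.82822099 -0.15624731  0.045     ]
[194 186  12  10  81] [0.65937695 0.16221384 0.045     ]
[  0 196  10  21 183] [0.60172875 0.79510718 0.045     ]
[197 199  12   6  23] [0.62266183 0.15083056 0.045     ]
[  0 229   6   9  41] [0.51199938 0.79118145 0.045     ]
[129 230  10  10  54] [0.51289548 0.36788601 0.045     ]
[  0 248   5   9  31] [0.44944768 0.78776092 0.045     ]
[  0 271   2  18  29] [0.36901993 0.78321687 0.045     ]
[ 497  290   63  116 4676] [ 0.17935925 -0.8792895   0.045     ]
wiper_collar 0.74 [0.51482051 0.35491222 0.175     ]
wiper_knob 0.78 [0.4984362  0.35382774 0.225     ]
wiper_center 0.84 [0.50042847 0.35933541 0.13      ]
stopwatch 0.59 [ 0.74227224 -0.1677865   0.        ]
magnets 0.52 [ 0.78027125 -0.06948196  0.        ]
pen 0.65 [ 0.42744438 -0.48600434  0.        ]
scene piece1_center 0.89 [306. 336.] [0.6502277  0.16487192 0.031     ]
scene piece1_center 0.46 [342. 386.] [0.66609805 0.29250332 0.031     ]
scene wiper_knob 0.72 [243. 471.] [0.51177478 0.3565103  0.225     ]
scene wiper_center 0.62 [274. 453.] [0.50913336 0.34707858 0.13      ]
scene wiper_center 0.46 [343. 388.] [0.7329743  0.31203347 0.13      ]
```

View pics/v24.png

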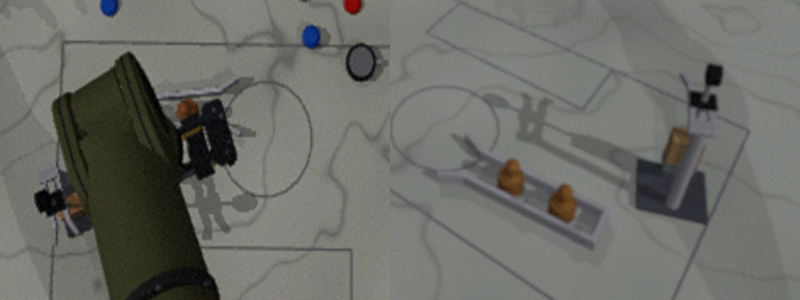

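The last picture shows both pieces upright between the rails, at (512,178) and (563,203), and the wiper hanging on the prongs with the gripper clear. I'll wait out any rocking, recheck by numbers, and hand in.

```bash
for i in 1 2 3 4; do python3 -m jog '[{"translation":[0,0,0],"twist":0,"claw":60},{"translation":[0,0,0],"twist":0,"claw":60},{"translation":[0,0,0],"twist":0,"claw":60},{"translation":[0,0,0],"twist":0,"claw":60},{"translation":[0,0,0],"twist":0,"claw":60},{"translation":[0,0,0],"twist":0,"claw":60},{"translation":[0,0,0],"twist":0,"claw":60},{"translation":[0,0,0],"twist":0,"claw":60},{"translation":[0,0,0],"twist":0,"claw":60},{"translation":[0,0,0],"twist":0,"claw":60},{"translation":[0,0,0],"twist":0,"claw":60},{"translation":[0,0,0],"twist":0,"claw":60},{"translation":[0,0,0],"twist":0,"claw":60},{"translation":[0,0,0],"twist":0,"claw":60},{"translation":[0,0,0],"twist":0,"claw":60},{"translation":[0,0,0],"twist":0,"claw":60},{"translation":[0,0,0],"twist":0,"claw":60},{"translation":[0,0,0],"twist":0,"claw":60},{"translation":[0,0,0],"twist":0,"claw":60},{"translation":[0,0,0],"twist":0,"claw":60}]' >/dev/null; done
python3 - <<'E'
from h import *
st(); a=snap('scene','s25')[0]['img'].astype(int); b=cv2.imread('pics/s24.png')[:,:,::-1].astype(int)
for i in range(4): d=snap('scene')[0]['img'].astype(int)
f=lambda u,v:[round(float(np.abs(u-v)[s].mean()),2) for s in (np.s_[225:310,430:520],np.s_[280:360,290:410],np.s_[320:410,20:120])]
print('wiper,channel,background diff',f(a,b),f(a,d))
for x in r.spot_in('piece1_center','scene')[:3]: print(x)
r.finish_job()
E
```

```text
t 55.05 tcp [0.5375 0.1122 0.3369] eul [-179.54    0.51   21.7 ] op 0.598 F [-0.31  0.11 -0.19]
wiper,channel,background diff [2.16, 1.92, 2.28] [1.92, 1.8, 2.28]
{'rect': [325.8, 297.1, 344.9, 321.0], 'confidence': 0.57}
{'rect': [187.4, 154.7, 211.3, 184.4], 'confidence': 0.5}
the job is handed in; nothing more can be done
```

I slid both player pieces into the channel, left the wiper hanging on the hanger, and handed the job in at about 55 s.

- **Pieces:** Only two were present. They stand upright between the rails, about 50 mm and 134 mm from the stop. The first leaned about 0.45 rad while I dragged it by its head. I released it so it stood again, and from then on gripped the pieces by the foot.
- **Wiper:** I gripped it by the knob, slackened until it hung at about 0.07 rad from vertical, and clamped it again. I then carried it to the hanger and lowered it until the collar touched the prongs. I pressed to about 23 N, then backed off before letting go. The tilt read 0.01–0.04 rad after release.

**Last checks:**
- The final picture shows both pieces upright and the wiper hanging with the gripper clear.
- After 7 s more, the wiper and channel areas of the scene had changed by no more than camera noise.
- The contact force read about zero.
- Readings of the pen, stopwatch and magnets match those at the start to within the camera error, about 12 mm or less.
- **Disagreements:** The top camera found only one piece, because the arm hid the other. It placed the collar about 10 mm further along the slot than the tool pose suggested, but within tolerance. In the last check the network's second piece box, at (199,170), lies outside the channel; I took it for a false report.

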